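# First-off code check with an inspection mirror

## Robot

A 6-joint arm with a two-finger parallel gripper is mounted at the origin on the work surface. World frame = base frame: x ahead of the robot, y to its left, z up, the work surface at z = 0. Lengths are in m, angles in degrees, forces in N, time in s.
With the tool pointing down it reaches from about 0.4 to 0.825 m from the base axis. Payload 7 kg.
Tool frame: the origin (TCP) lies at the very end of the fingers, on their centre line; the grasp point (between the pads) lies 19 mm behind it; x points along the fingers, y is the direction in which the jaws open and shut, and the axes are right-handed (so a half turn about x gives the same grasp; the last joint's range is limited). The gripper opens to 88 mm and grips with 3 to 60 N. Pads are 19 mm wide; open, the fingers measure 130 mm over their backs; the gripper's body (78 mm by 193 mm) begins 47 mm behind the grasp point.
Start: joints at [-59.353, 20.546, 0.682, 0, -70.136, -16.507], TCP at [0.165, -0.655, 0.227] pointing down, gripper open.
Joint ranges: [-176.03, 176.03], [-82.01, 121.73], [-58.28, 71.71], [-173.87, 95.51], [-174.79, -0.11], [-173.66, 173.66]. Speed limits (degrees/s): [136.94, 136.94, 172.46, 180, 180, 180].

## Interface

Orientations are given as [roll, pitch, yaw] about the fixed x, y, z axes, in that order (R = Rz(yaw) Ry(pitch) Rx(roll)).
In Python, from plant import monitor, eyes, ticket gives the robot as it stands. The module is installed in compiled form; this text tells all that it offers.
- The arm moves only by the shell command python3 -m crank 'ROWS'. ROWS is JSON, a list of rows, each an object with "linear": the shift along the world's x, y, z in units of 60 mm (1.0 is 60 mm), a list of three; "rot": the turn, a rotation vector about the world's x, y, z in units of 5 degrees (1.0 is 5 degrees), a list of three; "hand": the opening, from 0 (shut) to 1 (fully open). In form: [{"linear": [tx, ty, tz], "rot": [ax, ay, az], "hand": hand}, ...]. A call has 1 to 20 rows; each row shifts and turns the pose as measured when the row begins; what a row does not reach is not made up. A row lasts 1/8 s, in which the tool goes at most 62.5 mm and 10.7 degrees, less where a joint would pass 70% of its speed; a pose out of reach is approached as far as the arm can. A call is refused whole if a number of a shift passes 1 or a number of a turn 1, either way. A call with a gripper value outside its range is refused whole. The fingers move at their own pace and stop on an object; the grip force is fixed at half the most. Time passes only in rows, so rows that do not move let the fingers close. It gives the time, the measured TCP pose, the force and the opening at its end, in the units of the state.
- monitor.get_obs(): the state, without advancing time (a new reading comes with each control period).
- eyes.snapshot(name): name is "scene" or "top" or "wrist"; returns a dict with "image" (400x640x3 uint8, red, green, blue), "depth" (400x640 float32, m along the optical axis (not along the pixel's ray), 0 where there is no reading), "K" (3x3 intrinsics, pixels), "camera_from_world" (4x4, takes a point from world to camera coordinates); the wrist camera has in their place "hand_eye" (4x4, takes a point from camera to tool coordinates, whose origin is the TCP and whose axes are the tool frame's). Camera axes: x right, y up, looking along -z (the intrinsics and any distortion apply to the point x, -y, -z); pixel columns grow to the right and rows downward; lengths in m; the calibration is good to about 2 mm. The wrist camera is an equidistant fisheye: a pixel r from the principal point sees the ray r / f radians off the axis. A picture is of the moment at which its call begins: read the wrist's pose just before it.
- ticket.close_job(): hands the job in, once; it reports no verdict.
The state is a dict: "clock": time; "joint_pos": joint angles; "qvel": joint speeds; "tau": joint torques, N m; "tool_pos": TCP position; "orientation": TCP orientation; "force": force on the tool from outside, world axes, zero at the start; "moment": the same for the moment, N m; "opening": finger opening in m.
Only numpy, scipy, OpenCV 4.12 (cv2) and the standard library are available. Lean on these libraries where they do the work, as an engineer would, in place of code of your own. Each camera call takes 0.05 s, during which the arm holds its last target.

## Task

Load the two white packs into the green chain in running order: one down into pocket 1 (the pocket next to the amber guard), let go, and only then the other into pocket 2 (the middle one), each standing fully home with its printed code facing the far side, away from the robot; pocket 3 stays empty. Then pick up the inspection mirror and hold it clear in the air behind pocket 2, centred straight below the down-looking camera and level with the code, its glass angled half-way between up and the code so that the camera sees the code of the pack in pocket 2 in the mirror. Finish while still holding the mirror steady there, touching nothing else with it, and leave all the other things on the table where they are.

Things in the scene. Friction and masses are not known exactly. Their poses are not given: they have to be found in the camera images.
- lane: Fixed pocket-chain module. Origin on the table under the middle of pocket 2; x to the far side (away from the robot), y along the chain towards the amber guard, z up. Chain top 45 mm above the table, 52 mm wide between steel side plates 5 mm thick, tops at 65 mm. Three pockets 52 x 52 mm inside, 76 mm pitch, open-topped, between green flights 4 mm thick, 22 mm above the chain.
- guard (a point): On the amber guard's top, above the chain: 138 mm above the table, from lane x -45 to 62 mm, 112 mm along it, beginning 62 mm from pocket 1's centre. The drive motor stands on its far side: lane x 70 to 127, y 177 to 233, 165 mm high.
- pocket1 (a point): Centre of the floor of pocket 1, next to the guard (76 mm towards the guard from pocket 2); axes as the lane's.
- pocket2 (a point): Centre of the floor of pocket 2, the middle one; axes as the lane's. When a pack stands here its code is 50 mm above this point and 23 mm to the far side.
- pocket3 (a point): Centre of the floor of pocket 3, farthest from the guard; it is empty and stays empty. The mirror's grip can reach in over it: on the pocket 1 side the loaded pack is in a gripper's way.
- lens (a point): Front glass of the camera's lens. The camera looks straight down from here; the point lies 90 mm to the far side of pocket 2's centre and 445 mm above the table; camera and boom are above it. Axes as the lane's. The camera's post, 16 mm thick and 550 mm high, stands on a flat foot at lane x 185, y 125 mm.
- pack_a: White square pack, 46 x 46 mm, 76 mm tall with an aluminium-coloured lid, about 150 g, standing. Origin at the centre of its underside, z up; the printed code is on its +x face. It starts with the code turned roughly to the far side (within about 25 degrees).
- pack_b: The second pack, the same as pack_a; the two are interchangeable.
- pack_a_code (a point): Centre of the printed code (30 x 24 mm label) on the +x face of pack_a, 50 mm above its underside, 23 mm from its middle.
- pack_b_code (a point): The same point on pack_b.
- mirror: Hand inspection mirror, about 110 g, lying glass up. Black square grip 104 mm long (along x), 22 mm wide and high; origin at the middle of the grip's underside. A thin rod joins it along +x to a flat head, 76 (x) by 62 (y) mm, centred 130 mm from the origin, top 14 mm high. z is the way the glass faces. Centre of mass about 40 mm from the origin towards the head.
- mirror_face (a point): Centre of the mirror's glass (70 x 56 mm), 130 mm along x and 14 mm along z from the mirror's origin; z is the direction the glass faces.
- screwdriver: Bystander, not to be disturbed: a grey-handled screwdriver 200 mm long lying on the table.
- grease_jar: Bystander, not to be disturbed: a closed jar, 52 mm diameter and 70 mm tall, standing among the packs.
- tape_roll: Bystander, not to be disturbed: a roll of tape lying flat, 90 mm across, 24 mm high.
- wrench: Bystander, not to be disturbed: a steel wrench 170 mm long, lying.
- spare_sprocket: Bystander, not to be disturbed: a white plastic toothed wheel, about 76 mm across, lying flat, 24 mm high.
- clamp_knob: Bystander, not to be disturbed: a small black star knob standing on its head, stud up, 42 mm across, 52 mm high.
- oil_bottle: Bystander, not to be disturbed: a white oil bottle, 56 mm diameter and 150 mm tall.
Not all that is in view belongs to the job. What is shaped like the pack_b but pink is not meant.

How it is judged:
By the outcome, as a careful person would: the job done as asked, in the order asked, and still so for the second after the job is handed in, while the arm keeps its last pose, push and grip.
It also fails if it takes over 64 s, if anything falls off the work surface, if the arm or the gripper's body presses on something with over 40 N, if the wrist force passes 120 N, or if a joint passes its speed limit or range.

## Working session

There is one attempt and no reset: what is moved stays moved. The work goes in short steps, Python scripts to look and compute and a shell command to move; the robot and the scene stay as the last step left them, time stands still between calls to the robot, and variables do not carry over. Pictures are saved under pics/ and viewed, and the job is handed in when it is done.

```bash
mkdir -p pics; cat > h.py <<'E'
import numpy as np, cv2
from plant import monitor, eyes, ticket
def snap(n,fn=None):
    s=eyes.snapshot(n)
    if fn: cv2.imwrite('pics/'+fn,cv2.cvtColor(s['image'],cv2.COLOR_RGB2BGR))
    return s
E
python3 - <<'E'
from h import *
print(monitor.get_obs())
for n in ['scene','top','wrist']:
    s=snap(n,n+'0.png'); print(n,s['K'],s.get('camera_from_world',s.get('hand_eye')))
    np.savez('pics/'+n+'0.npz',**s)
E
```

```text
{'clock': 0.0, 'joint_pos': array([-5.93518355e+01,  2.05916741e+01,  6.33851623e-01, -1.97290201e-02,
       -7.01359121e+01, -1.65074534e+01]), 'qvel': array([ 0.03600377, -0.02592493, -0.12621406, -0.0436845 , -0.03719387,
       -0.01501471]), 'tau': array([-2.65424587e-04, -5.82715845e+01,  2.93067706e+01,  6.99767411e+00,
        6.96237505e-03, -1.49798116e-04]), 'tool_pos': array([ 0.16476368, -0.65407817,  0.22562181]), 'orientation': array([ 95.31685024,  89.9044476 , 109.45084247]), 'force': array([-1.23957823, -0.12868824,  0.36503451]), 'moment': array([ 0.03508133,  0.04342919, -0.0343542 ]), 'opening': 0.08779279916610386}
scene [[446.32605017   0.         308.60628174]
 [  0.         446.32605017 194.49705187]
 [  0.           0.           1.        ]] [[-0.2994203   0.95394172  0.01851173  0.15526387]
 [-0.53811348 -0.18485955  0.8223508   0.10134337]
 [ 0.7878968   0.23626711  0.5686796  -1.83327597]
 [ 0.          0.          0.          1.        ]]
top [[452.03610131   0.         315.89530603]
 [  0.         452.03610131 195.26142746]
 [  0.           0.           1.        ]] [[-0.01619092 -0.99986326 -0.00336492 -0.00175487]
 [ 0.99330642 -0.01646951  0.11432892 -0.60200729]
 [-0.1143687  -0.00149131  0.99343725 -1.41846093]
 [ 0.          0.          0.          1.        ]]
wrist [[309.70691629   0.         317.47012846]
 [  0.         309.70691629 199.78560207]
 [  0.           0.           1.        ]] [[-6.71510456e-04  3.00437253e-01 -9.53801345e-01 -1.58637647e-01]
 [ 9.99998626e-01  1.64716405e-03 -1.85195893e-04  5.91952904e-04]
 [ 1.51542754e-03 -9.53800159e-01 -3.00437946e-01 -8.14087690e-02]
 [ 0.00000000e+00  0.00000000e+00  0.00000000e+00  1.00000000e+00]]
```

View pics/scene0.png

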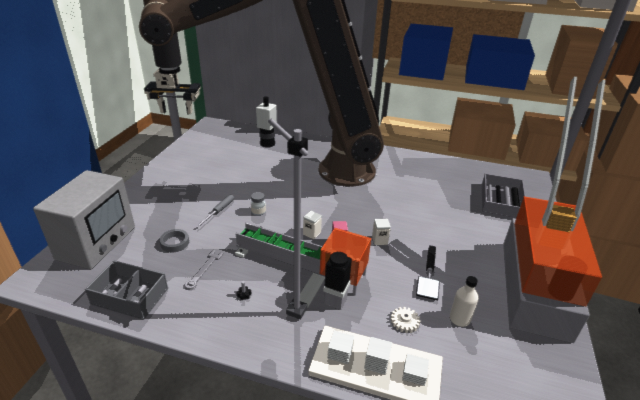

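View pics/top0.png

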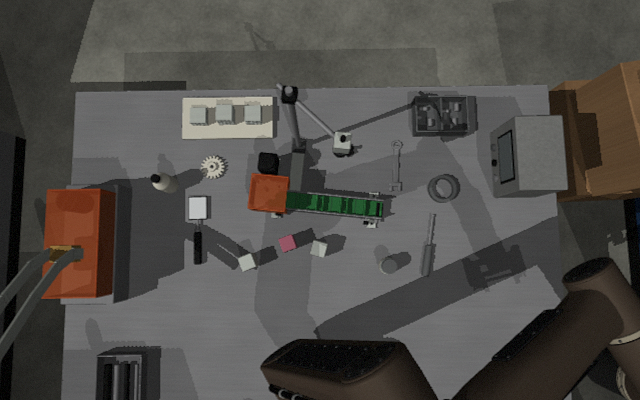

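View pics/wrist0.png

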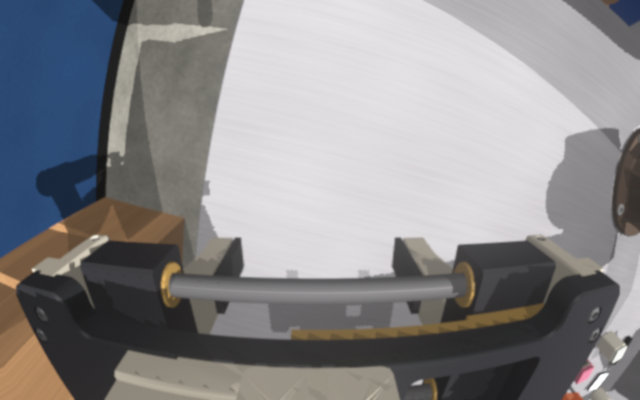

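```bash
cat >> h.py <<'E'
def ray_plane(s,u,v,z):
    K=s['K'];T=s['camera_from_world'];R=T[:3,:3];c=-R.T@T[:3,3]
    d=R.T@np.array([(u-K[0,2])/K[0,0],-(v-K[1,2])/K[1,1],-1.])
    return c+d*(z-c[2])/d[2]
def cloud(s):
    K=s['K'];T=s['camera_from_world'];d=s['depth'];v,u=np.mgrid[:400,:640]
    p=np.stack([(u-K[0,2])/K[0,0]*d,-(v-K[1,2])/K[1,1]*d,-d],-1)
    return (p-T[:3,3])@T[:3,:3]
E
python3 - <<'E'
from h import *
a=cv2.imread('pics/top0.png')[150:290,150:450]
b=cv2.imread('pics/scene0.png')[180:340,200:480]
cv2.imwrite('pics/c1.png',cv2.resize(a,None,fx=2.6,fy=2.6,interpolation=2))
cv2.imwrite('pics/c2.png',cv2.resize(b,None,fx=2.8,fy=2.8,interpolation=2))
s=dict(np.load('pics/top0.npz'));P=cloud(s)
for n,u,v in [('A',248,262),('B',319,248),('pink',288,242),('jar',388,262),('mface',197,208),('grip',198,248),('grip0',198,235),('grip1',198,262),('lensbody',342,140),('guard',268,192),('motor',268,160),('bottle',160,180)]:
    print(n,P[v,u].round(3))
E
```

```text
A [0.394 0.2   0.077]
B [ 0.433 -0.019  0.074]
pink [0.453 0.077 0.079]
jar [ 0.387 -0.23   0.073]
mface [0.569 0.376 0.013]
grip [0.44  0.369 0.022]
grip0 [0.481 0.368 0.025]
grip1 [0.395 0.367 0.026]
lensbody [ 0.655 -0.068  0.565]
guard [0.601 0.13  0.149]
motor [0.694 0.128 0.165]
bottle [0.645 0.458 0.13 ]
```

View pics/c1.png

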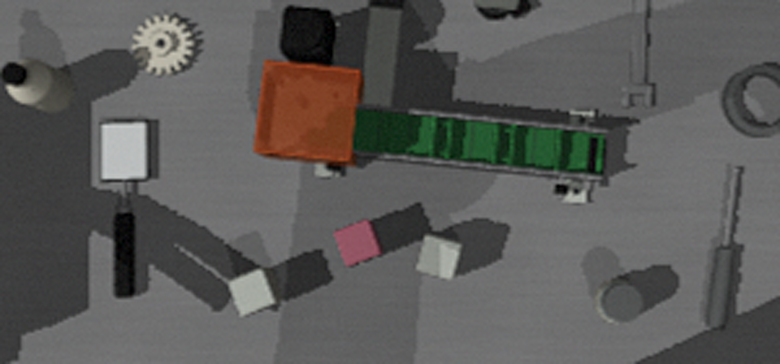

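View pics/c2.png

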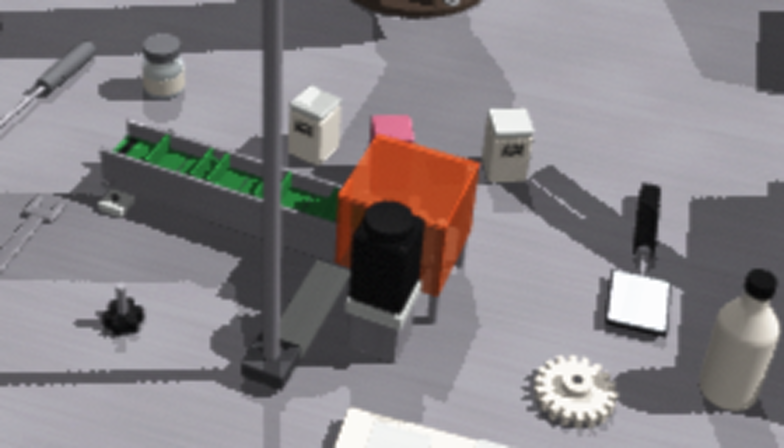

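```bash
cat >> h.py <<'E'
from scipy.spatial.transform import Rotation as Ro
def tool():
    o=monitor.get_obs();return Ro.from_euler('xyz',o['orientation'],degrees=True).as_matrix(),np.array(o['tool_pos']),o
def wcam(s,R,p):
    H=s['hand_eye'];return R@H[:3,:3],R@H[:3,3]+p   # cam->world
def wray(s,Rc,c,u,v,z):
    K=s['K'];x=(u-K[0,2])/K[0,0];y=(v-K[1,2])/K[1,1];r=np.hypot(x,y)
    k=np.sin(r)/r if r>1e-9 else 1.
    d=Rc@np.array([x*k,-y*k,-np.cos(r)]);return c+d*(z-c[2])/d[2]
def wproj(s,Rc,c,P):
    q=Rc.T@(np.asarray(P)-c);q=np.array([q[0],-q[1],-q[2]]);a=np.arctan2(np.hypot(q[0],q[1]),q[2]);n=np.hypot(q[0],q[1])
    return np.array([s['K'][0,2]+s['K'][0,0]*a*q[0]/n,s['K'][1,2]+s['K'][0,0]*a*q[1]/n])
E
python3 - <<'E'
from h import *
R,p,o=tool();print(R.round(3))
s=dict(np.load('pics/top0.npz'));P=cloud(s);im=s['image'].astype(int)
g=(im[...,1]>im[...,0]*1.6)&(im[...,1]>im[...,2]*1.5)&(im[...,1]>35)&(P[...,0]>.45)
v,u=np.nonzero(g);print(len(u),u.min(),u.max(),v.min(),v.max())
q=P[g];import sys
print(np.percentile(q,[1,5,50,95,99],axis=0).round(3))
# edges rows at chain per column
for c in range(290,384,8):
    vv=np.nonzero(g[:,c])[0]
    print(c,vv.min(),vv.max(),ray_plane(s,c,vv.min()-.5,.055).round(3)[:2],ray_plane(s,c,vv.max()+.5,.055).round(3)[:2])
E
```

```text
[[-0.    -0.244  0.97 ]
 [ 0.001  0.97   0.244]
 [-1.     0.001 -0.   ]]
1372 286 382 193 216
[[ 0.537 -0.218  0.039]
 [ 0.544 -0.198  0.041]
 [ 0.571 -0.065  0.047]
 [ 0.6    0.068  0.068]
 [ 0.607  0.08   0.072]]
290 193 207 [0.61 0.07] [0.562 0.071]
298 193 207 [0.609 0.045] [0.562 0.046]
306 194 208 [0.606 0.02 ] [0.558 0.02 ]
314 195 209 [ 0.602 -0.006] [ 0.554 -0.005]
322 196 210 [ 0.598 -0.031] [ 0.551 -0.03 ]
330 197 211 [ 0.595 -0.056] [ 0.547 -0.055]
338 197 211 [ 0.594 -0.082] [ 0.547 -0.081]
346 198 212 [ 0.591 -0.107] [ 0.543 -0.106]
354 199 212 [ 0.587 -0.132] [ 0.543 -0.131]
362 200 213 [ 0.584 -0.157] [ 0.539 -0.156]
370 201 215 [ 0.58  -0.183] [ 0.533 -0.181]
378 202 202 [ 0.576 -0.208] [ 0.573 -0.208]
```

```bash
python3 -m crank '[{"linear":[0.35,0.9,0.17],"rot":[0,0,-1],"hand":1},{"linear":[0.35,0.9,0.17],"rot":[0,0,-1],"hand":1},{"linear":[0.35,0.9,0.17],"rot":[0,0,-0.8],"hand":1},{"linear":[0.35,0.9,0.17],"rot":[0,0,0],"hand":1},{"linear":[0.35,0.9,0.17],"rot":[0,0,0],"hand":1},{"linear":[0.35,0.9,0.17],"rot":[0,0,0],"hand":1},{"linear":[0.35,0.9,0.17],"rot":[0,0,0],"hand":1},{"linear":[0.35,0.9,0.17],"rot":[0,0,0],"hand":1},{"linear":[0.35,0.9,0.17],"rot":[0,0,0],"hand":1},{"linear":[0.35,0.9,0.17],"rot":[0,0,0],"hand":1},{"linear":[0.35,0.9,0.17],"rot":[0,0,0],"hand":1},{"linear":[0.35,0.9,0.17],"rot":[0,0,0],"hand":1},{"linear":[0,0,0],"rot":[0,0,0],"hand":1},{"linear":[0,0,0],"rot":[0,0,0],"hand":1}]'
python3 - <<'E'
from h import *
R,p,o=tool();print(R.round(3),p,o['joint_pos'],o['clock'])
s=snap('wrist','w1.png');np.savez('pics/w1.npz',R=R,p=p,**s)
E
```

```text
clock: 1.9
tool_pos: [0.4175, 0.0159, 0.3478]
orientation: [80.2, 89.5, 79.9]
force: [0.5, 0.2, -0.7]
opening: 0.0875
[[ 0.002  0.006  1.   ]
 [ 0.009  1.    -0.006]
 [-1.     0.009  0.002]] [0.41745881 0.01586612 0.34777935] [  29.07796616   -8.4390226   -16.70773694   -0.42558542  -81.38807212
 -119.37481521] 1.9
```

View pics/w1.png

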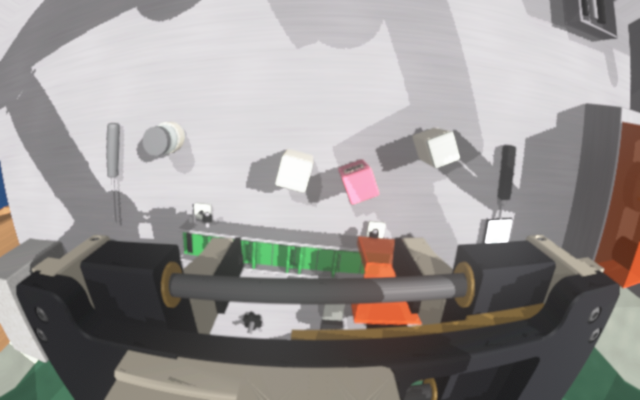

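```bash
cat >> h.py <<'E'
def topface(s,Rc,c,box,z=.076,thr=None):
    # segment by depth? use brightness: return contour quad in world
    pass
E
python3 - <<'E'
from h import *
im=cv2.imread('pics/w1.png')
cv2.imwrite('pics/c3.png',np.vstack([np.hstack([cv2.resize(im[135:205,260:350],None,fx=4.4,fy=4.4,interpolation=2),cv2.resize(im[115:185,400:490],None,fx=4.4,fy=4.4,interpolation=2)]),
cv2.resize(im[200:280,180:376],None,fx=792/196,fy=3.5,interpolation=2)[:280]]) if 0 else cv2.resize(im[110:210,260:480],None,fx=3.6,fy=3.6,interpolation=2))
E
```

```text
(no output)
```

View pics/c3.png

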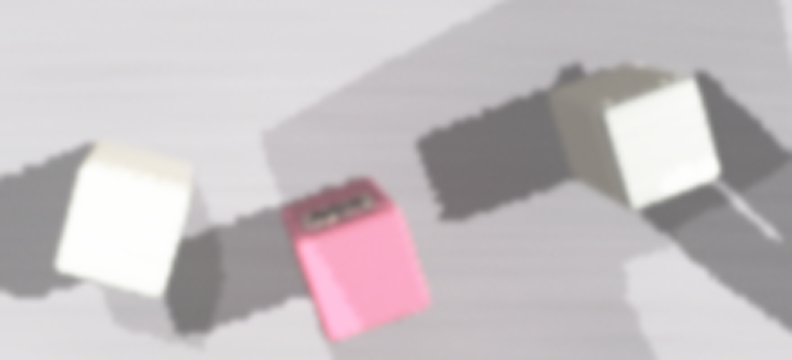

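```bash
python3 -m crank '[{"linear":[0,0.6,-0.2],"rot":[0,0,1],"hand":1},{"linear":[0,0.6,-0.2],"rot":[0,0,1],"hand":1},{"linear":[0,0.6,-0.1],"rot":[0,0,1],"hand":1},{"linear":[0,0.6,0],"rot":[0,0,1],"hand":1},{"linear":[0,0.4,0],"rot":[0,0,1],"hand":1},{"linear":[0,0.2,0],"rot":[0,0,1],"hand":1},{"linear":[0,0,0],"rot":[0,0,1],"hand":1},{"linear":[0,0,0],"rot":[0,0,1],"hand":1},{"linear":[0,0,0],"rot":[0,0,1],"hand":1},{"linear":[0,0,0],"rot":[0,0,1],"hand":1},{"linear":[0,0,0],"rot":[0,0,1],"hand":1},{"linear":[0,0,0],"rot":[0,0,1],"hand":1},{"linear":[0,0,0],"rot":[0,0,1],"hand":1},{"linear":[0,0,0],"rot":[0,0,1],"hand":1},{"linear":[0,0,0],"rot":[0,0,1],"hand":1},{"linear":[0,0,0],"rot":[0,0,1],"hand":1},{"linear":[0,0,0],"rot":[0,0,1],"hand":1},{"linear":[0,0,0],"rot":[0,0,1],"hand":1},{"linear":[0,0,0],"rot":[0,0,0],"hand":1},{"linear":[0,0,0],"rot":[0,0,0],"hand":1}]'
python3 - <<'E'
from h import *
R,p,o=tool();print(R.round(3),p,o['joint_pos'],o['clock'])
s=snap('wrist','w2.png');np.savez('pics/w2.npz',R=R,p=p,**s)
E
```

```text
clock: 4.45
tool_pos: [0.4184, 0.1705, 0.3145]
orientation: [94.5, 89.4, -175.7]
force: [-1.0, 0.1, 0.4]
opening: 0.0873
[[-0.011 -1.     0.003]
 [-0.001  0.003  1.   ]
 [-1.     0.011 -0.001]] [0.41840861 0.17052635 0.31450317] [ 46.90921378  -3.60378898 -16.73238042  -0.42545414 -77.32275203
 -46.98831798] 4.45
```

View pics/w2.png

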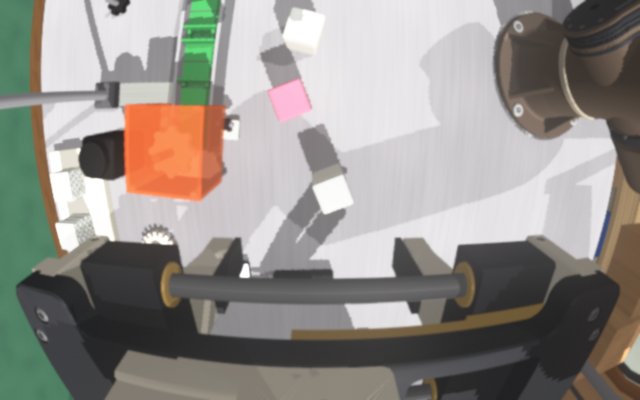

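```bash
cat >> h.py <<'E'
def load(n):
    s=dict(np.load('pics/'+n+'.npz'));Rc,c=wcam(s,s['R'],s['p']);return s,Rc,c
def wcloud(s,Rc,c):
    K=s['K'];v,u=np.mgrid[:400,:640];x=(u-K[0,2])/K[0,0];y=(v-K[1,2])/K[0,0];r=np.hypot(x,y)+1e-9
    k=np.tan(np.minimum(r,1.5))/r;d=s['depth']
    return np.stack([x*k*d,-y*k*d,-d],-1)@Rc.T+c
def lids(s,Rc,c,P=None):
    if P is None:P=wcloud(s,Rc,c)
    im=s['image'];hsv=cv2.cvtColor(im,cv2.COLOR_RGB2HSV)
    m=((P[...,2]>.068)&(P[...,2]<.086)&(hsv[...,1]<60)).astype(np.uint8)
    m[235:]=0
    m=cv2.morphologyEx(m,cv2.MORPH_OPEN,np.ones((3,3),np.uint8))
    cs,_=cv2.findContours(m,cv2.RETR_EXTERNAL,cv2.CHAIN_APPROX_NONE);out=[]
    for k in cs:
        if cv2.contourArea(k)<150:continue
        W=np.array([wray(s,Rc,c,a,b,.076)[:2] for a,b in k[:,0]])
        q=cv2.minAreaRect((W*1000).astype(np.float32));out.append((k[:,0].mean(0).round(),np.round(q[0],1),np.round(q[1],1),round(q[2],1)))
    return out
E
python3 - <<'E'
from h import *
for n in ['w1','w2']:
    s,Rc,c=load(n);P=wcloud(s,Rc,c)
    print(n); 
    for o in lids(s,Rc,c,P):print(o)
E
```

```text
w1
(array([293., 174.]), array([432.6, -15.7]), array([45.9, 46.6]), 74.3)
(array([442., 149.]), array([395.3, 205. ]), array([46.2, 47.1]), 20.5)
(array([154., 141.]), array([ 375.7, -227.8]), array([43.8, 43.4]), 85.0)
(array([601., 170.]), array([418.9, 597.8]), array([ 27.5, 273.2]), 89.1)
w2
(array([ 67., 228.]), array([867.9, 264.2]), array([63.2, 23.5]), 2.7)
(array([332., 193.]), array([396.3, 205.9]), array([45.8, 47. ]), 21.1)
(array([550.,  76.]), array([47., 19.]), array([ 72.8, 148.1]), 17.2)
(array([303.,  26.]), array([433.5, -14.5]), array([46.2, 44.9]), 74.9)
```

```bash
python3 - <<'E'
from h import *
a=cv2.imread('pics/w1.png')[200:280,170:380]
b=cv2.imread('pics/w2.png')[0:110,150:270]
cv2.imwrite('pics/c4.png',cv2.resize(a,None,fx=3.8,fy=3.8,interpolation=2))
cv2.imwrite('pics/c5.png',cv2.resize(b,None,fx=5.4,fy=5.4,interpolation=2))
E
```

```text
(no output)
```

View pics/c4.png

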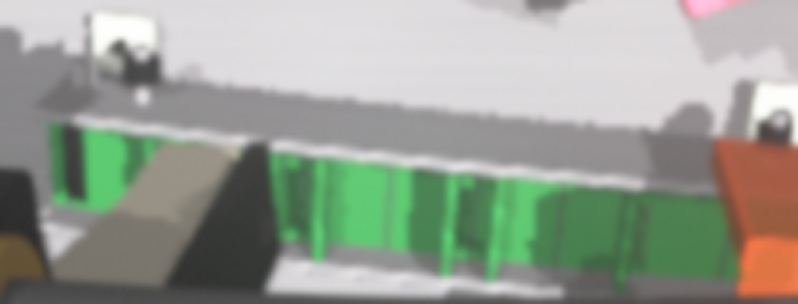

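View pics/c5.png

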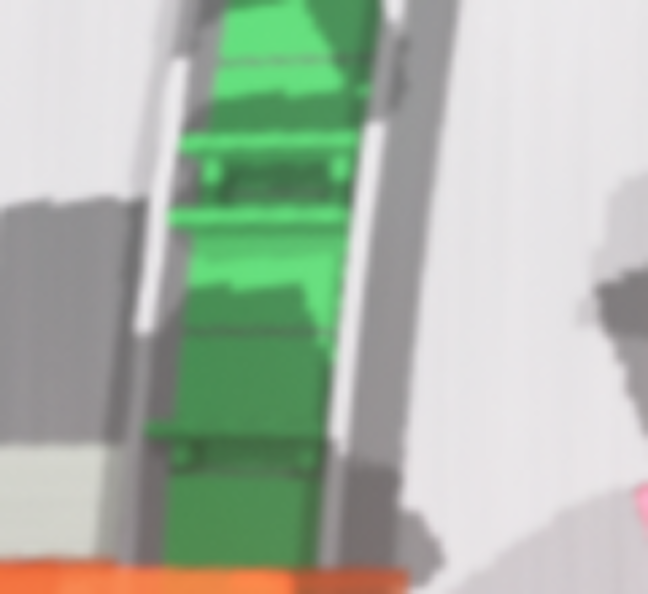

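```bash
python3 - <<'E'
from h import *
s,Rc,c=load('w2')
for n,u,v,z in [('f12L',178,143,.067),('f12R',360,141,.067),('f1L',170,216,.067),('f1R',349,213,.067),('fgL',145,432,.067),('fgR',330,428,.067),
 ('plLo',134,330,.065),('plLi',150,330,.065),('plLo2',172,60,.065),('plLi2',188,60,.065),('plRi',362,125,.065),('plRo',382,125,.065),('plRi2',330,440,.065),('plRo2',349,440,.065)]:
    print(n,(wray(s,Rc,c,150+u/5.4-.4,v/5.4-.4,z)*1000).round(1))
s,Rc,c=load('w1')
for n,u,v,z in [('fgT',642,190,.067),('fgB',622,288,.067),('f1T',505,180,.067),('f1B',492,278,.067),('f12T',457,172,.067),('f12B',446,270,.067),('f23T',324,158,.067),('f23B',318,256,.067),
 ('plo',80,118,.065),('pli',80,126,.065),('plo',645,182,.065),('pli',645,190,.065),('plo',300,142,.065),('pli',300,152,.065),('Bi',400,274,.065),('Bo',400,284,.065)]:
    print(n,(wray(s,Rc,c,170+u/3.8-.4,200+v/3.8-.4,z)*1000).round(1))
E
```

```text
f12L [599.2 -32.6  67. ]
f12R [549.5 -25.9  67. ]
f1L [601.1 -12.9  67. ]
f1R [552.1  -7.1  67. ]
fgL [608.4  43.5  67. ]
fgR [557.3  47.9  67. ]
plLo [612.1  15.9  65. ]
plLi [607.5  16.5  65. ]
plLo2 [602.7 -57.   65. ]
plLi2 [598.1 -56.2  65. ]
plRi [549.7 -30.8  65. ]
plRo [544.4 -30.1  65. ]
plRi2 [558.1  50.7  65. ]
plRo2 [553.   51.2  65. ]
fgT [558.   51.6  67. ]
fgB [605.9  44.   67. ]
f1T [552.5  -5.4  67. ]
f1B [600.1 -12.3  67. ]
f12T [548.7 -25.2  67. ]
f12B [596.  -32.1  67. ]
f23T [542.4 -80.7  67. ]
f23B [589.6 -87.8  67. ]
plo [ 526.1 -189.2   65. ]
pli [ 529.9 -189.8   65. ]
plo [555.2  53.   65. ]
pli [559.   53.1  65. ]
plo [536.  -90.8  65. ]
pli [540.6 -91.3  65. ]
Bi [599.4 -52.6  65. ]
Bo [604.5 -52.9  65. ]
```

```bash
python3 -m crank '[{"linear":[-0.1,0.15,-0.5],"rot":[0,-0.12,0.84],"hand":1},{"linear":[-0.1,0.15,-0.6],"rot":[0,0,0.84],"hand":1},{"linear":[-0.1,0.15,-0.6],"rot":[0,0,0.84],"hand":1},{"linear":[-0.07,0.13,-0.6],"rot":[0,0,0.84],"hand":1},{"linear":[0,0,-0.5],"rot":[0,0,0.84],"hand":1},{"linear":[0,0,0],"rot":[0,0,0],"hand":1},{"linear":[0,0,0],"rot":[0,0,0],"hand":1}]'
python3 - <<'E'
from h import *
R,p,o=tool();print(R.round(3),p,o['joint_pos'],o['clock'],np.degrees(np.arctan2(-R[1,1],-R[0,1])))
s=snap('wrist','w3.png');np.savez('pics/w3.npz',R=R,p=p,**s)
Rc,c=wcam(s,R,p);P=wcloud(s,Rc,c)
for l in lids(s,Rc,c,P):print(l)
E
```

```text
clock: 5.38
tool_pos: [0.3967, 0.2055, 0.1442]
orientation: [-70.3, 89.8, 40.5]
force: [0.3, 0.0, 0.1]
opening: 0.0877
[[ 0.003 -0.935 -0.356]
 [ 0.002 -0.356  0.935]
 [-1.    -0.004  0.001]] [0.39667873 0.20545026 0.14420547] [ 52.85033079   2.90167514 -33.87258273   0.05803781 -53.01419327
 -32.04905527] 5.375 20.83597681738526
(array([319., 209.]), array([397.1, 203.8]), array([44.3, 42.1]), 20.9)
(array([310.,  56.]), array([445.6,  97.6]), array([40.3,  9.8]), 21.6)
```

View pics/w3.png

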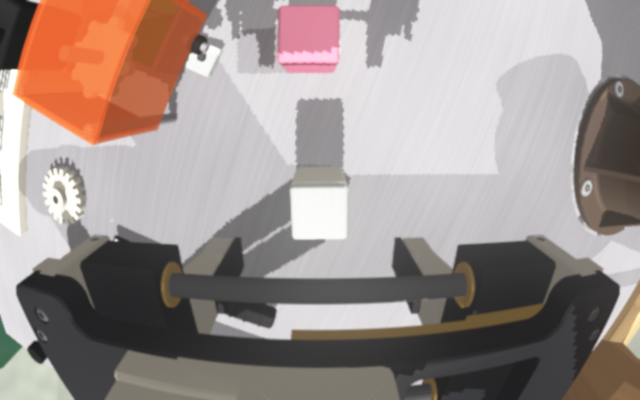

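```bash
python3 -m crank '[{"linear":[0,0,-0.6],"rot":[0,0,0],"hand":1},{"linear":[0,0,-0.6],"rot":[0,0,0],"hand":1},{"linear":[0,0,-0.5],"rot":[0,0,0],"hand":1},{"linear":[0,0,-0.08],"rot":[0,0,0],"hand":1},{"linear":[0,0,0],"rot":[0,0,0],"hand":0.4},{"linear":[0,0,0],"rot":[0,0,0],"hand":0.4},{"linear":[0,0,0],"rot":[0,0,0],"hand":0.3},{"linear":[0,0,0],"rot":[0,0,0],"hand":0.3}]'
python3 - <<'E'
from h import *
R,p,o=tool();print(R.round(3),p,o['clock'],o['opening'],o['force'])
E
```

```text
clock: 6.42
tool_pos: [0.4027, 0.2114, 0.0453]
orientation: [-63.3, 88.6, 47.2]
force: [-1.1, -0.7, 1.0]
opening: 0.0532
[[ 0.016 -0.936 -0.351]
 [ 0.017 -0.35   0.936]
 [-1.    -0.021  0.011]] [0.40266932 0.21143646 0.04530515] 6.425 0.05317633444128314 [-1.09529936 -0.72688417  0.99179872]
```

```bash
python3 -m crank '[{"linear":[0,0,0],"rot":[0,0,0],"hand":0.3},{"linear":[0,0,0],"rot":[0,0,0],"hand":0.3},{"linear":[0,0,0],"rot":[0,0,0],"hand":0.3}]'
python3 - <<'E'
from h import *
R,p,o=tool();print(R.round(3),p,o['clock'],o['opening'],o['force'],o['joint_pos'])
s=snap('wrist','w4.png')
s=snap('scene','s4.png');a=s['image'][150:300,200:480][...,::-1];cv2.imwrite('pics/s4c.png',cv2.resize(a,None,fx=2.8,fy=2.8,interpolation=2))
E
```

```text
clock: 6.8
tool_pos: [0.4027, 0.2115, 0.0455]
orientation: [-63.1, 88.6, 47.4]
force: [-0.1, -0.1, -1.4]
opening: 0.0459
[[ 0.016 -0.936 -0.351]
 [ 0.018 -0.35   0.936]
 [-1.    -0.022  0.011]] [0.40269218 0.21148512 0.04554264] 6.8 0.04588180601578992 [-0.14585148 -0.12051748 -1.41125281] [ 52.76671332  11.2633219  -40.83044935   0.2176611  -36.5221317
 -32.41956936]
```

View pics/s4c.png

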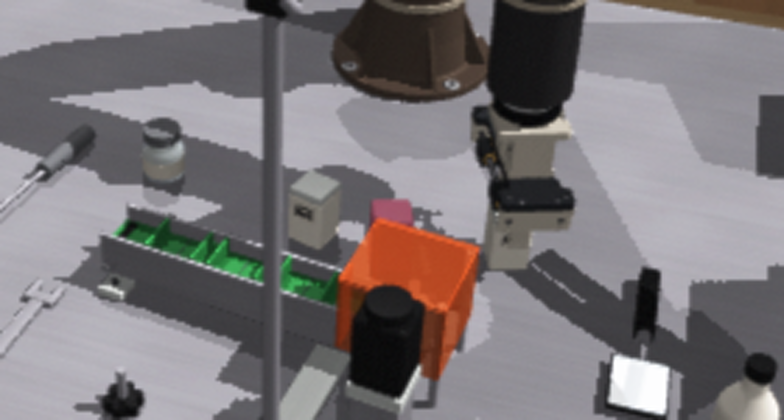

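View pics/w4.png

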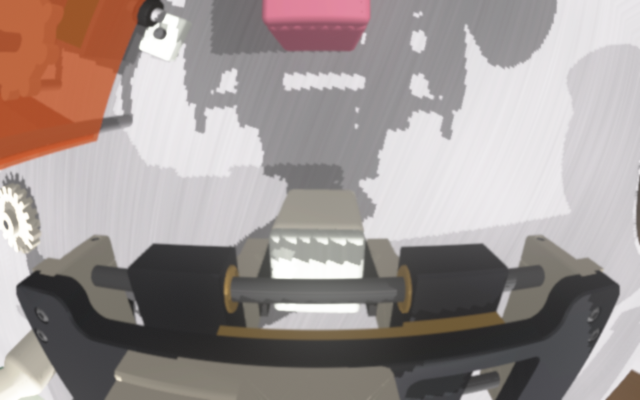

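```bash
python3 -m crank '[{"linear":[0,0,0.4],"rot":[0,0,0],"hand":0.3},{"linear":[0,0,0.6],"rot":[0,0,0],"hand":0.3},{"linear":[0,0,0.8],"rot":[0,0,0],"hand":0.3},{"linear":[0.1,-0.1,0.8],"rot":[0,0,0],"hand":0.3},{"linear":[0.5,-0.5,0.1],"rot":[0,0,-0.9],"hand":0.3},{"linear":[0.5,-0.5,0],"rot":[0,0,-0.9],"hand":0.3},{"linear":[0.5,-0.5,0],"rot":[0,0,-0.9],"hand":0.3},{"linear":[0.5,-0.5,0],"rot":[0,0,-0.9],"hand":0.3},{"linear":[0.5,-0.5,0],"rot":[0,0,-0.9],"hand":0.3},{"linear":[0.3,-0.5,0],"rot":[0,0,-0.9],"hand":0.3},{"linear":[0.08,-0.5,0],"rot":[0,0,0],"hand":0.3},{"linear":[0,0,0],"rot":[0,0,0],"hand":0.3},{"linear":[0,0,0],"rot":[0,0,0],"hand":0.3}]'
cat >> h.py <<'E'
ex=np.array([.993,-.1184]);ey=np.array([.1184,.993]);O=np.array([572.2,-57.0])
def lane(p):  # world mm -> lane mm
    d=np.asarray(p)[:2]-O;return np.round([d@ex,d@ey],1)
E
python3 - <<'E'
from h import *
R,p,o=tool();print(R.round(3),p,o['clock'],o['opening'],o['force'],o['joint_pos'],np.degrees(np.arctan2(-R[1,1],-R[0,1])))
s=snap('wrist','w5.png');np.savez('pics/w5.npz',R=R,p=p,**s)
s=snap('scene','s5.png');a=s['image'][100:300,200:480][...,::-1];cv2.imwrite('pics/s5c.png',cv2.resize(a,None,fx=2.8,fy=2.8,interpolation=2))
E
```

```text
clock: 8.52
tool_pos: [0.5852, -0.0131, 0.2105]
orientation: [-61.9, 88.8, 20.8]
force: [0.3, 0.8, -1.5]
opening: 0.0459
[[ 0.019 -0.992  0.127]
 [ 0.007  0.127  0.992]
 [-1.    -0.018  0.01 ]] [ 0.58521741 -0.01305328  0.21047088] 8.525 0.045891191456372105 [ 0.25755969  0.75969318 -1.50434864] [ 17.80715603  12.13555609 -13.19097967  -0.06844567 -63.49515997
 -25.07557701] -7.303382948067886
```

View pics/s5c.png

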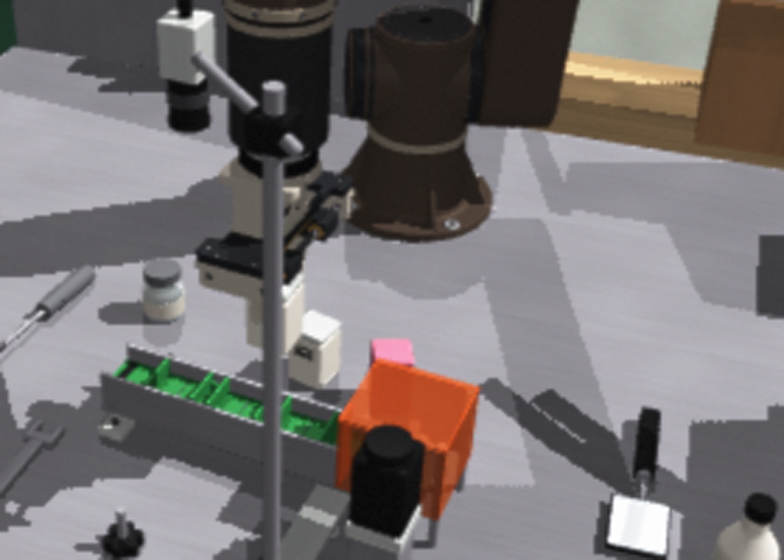

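View pics/w5.png

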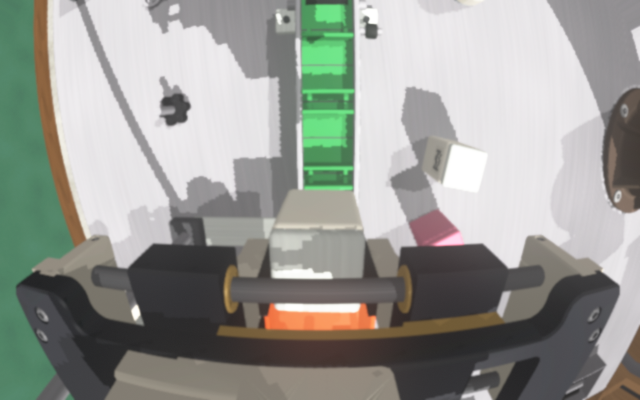

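```bash
python3 - <<'E'
from h import *
b=cv2.imread('pics/w5.png')
cv2.imwrite('pics/c6.png',cv2.resize(b[0:200,280:380],None,fx=3,fy=3,interpolation=2))
cv2.imwrite('pics/c7.png',cv2.resize(b[175:330,230:410],None,fx=3.8,fy=3.8,interpolation=2))
E
```

```text
(no output)
```

View pics/c6.png

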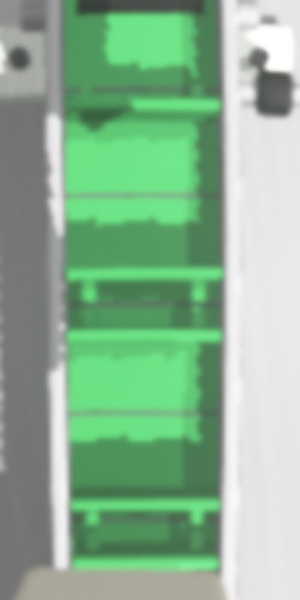

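View pics/c7.png

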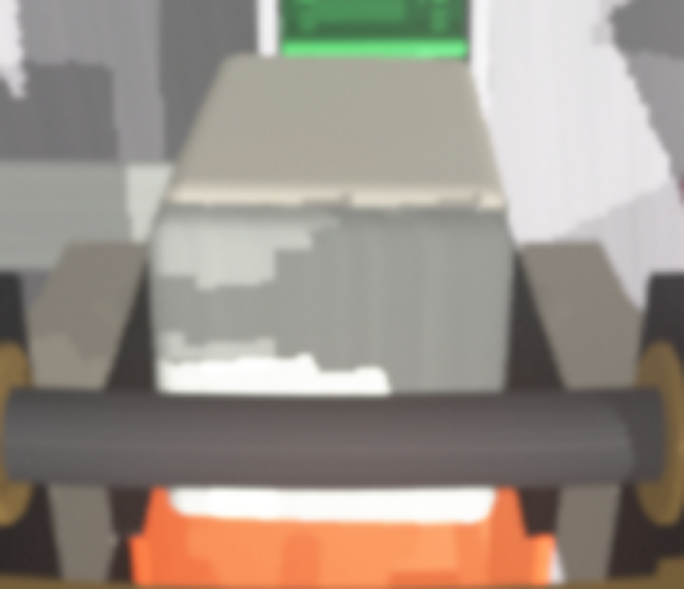

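```bash
python3 - <<'E'
from h import *
s,Rc,c=load('w5')
def q(u,v,z):return wray(s,Rc,c,u,v,z)*1000
for n,v,a,b in [('-104',105,72,220),('-48',273.5,66,222),('-28',336,66,221),('28',505,70,221),('48',565,75,219)]:
    A=q(280+a/3-.33,v/3-.33,.067);B=q(280+b/3-.33,v/3-.33,.067)
    print(n,lane(A),lane(B))
for z in (.065,):
  for n,u,v in [('farO',46,150),('nearO?',238,300),('nI',222,300),('fO2',52,500)]:
    print(n,lane(q(280+u/3-.33,v/3-.33,z)))
R,p=s['R'],s['p']
def tl(P):return (R.T@(P-p*1000)).round(1)
t=.2105
for n,u,v,z in [('botL',222,56,t-.0455),('botR',478,56,t-.0455),('topL',157,205,t+.0305),('topR',508,205,t+.0305),('bkL',162,521,t+.0305),('bkR',500,521,t+.0305)]:
    w=q(230+u/3.8-.37,175+v/3.8-.37,z);print(n,w.round(1),'lane',lane(w),'tool',tl(w))
E
```

```text
-104 [  22.  -104.4] [ -24.9 -104.3]
-48 [ 24.6 -48.6] [-25.1 -48.5]
-28 [ 24.9 -28.3] [-24.8 -28.1]
28 [24.7 27.6] [-25.5  27.8]
48 [23.4 48.3] [-25.2  48.5]
farO [ 30.6 -89.8]
nearO? [-30.5 -39.9]
nI [-25.3 -39.9]
fO2 [30.8 26.2]
botL [603.1 -39.2 165. ] lane [28.6 21.4] tool [ 45.6 -20.3 -24.1]
botR [557.3 -33.5 165. ] lane [-17.6  21.6] tool [ 44.8  25.9 -24.3]
topL [602.1 -42.7 241. ] lane [28.  17.8] tool [-30.4 -21.1 -26.9]
topR [560.8 -37.6 241. ] lane [-13.6  17.9] tool [-31.2  20.5 -27.2]
bkL [610.8   4.4 241. ] lane [31.1 65.6] tool [-29.9 -23.7  20.9]
bkR [564.8   9.7 241. ] lane [-15.2  65.3] tool [-30.7  22.5  20.2]
```

```bash
python3 - <<'E'
from h import *
s,Rc,c=load('w5');P=wcloud(s,Rc,c)*1000
def plane(a):
    a=a.reshape(-1,3);m=np.median(a,0);k=np.abs(a-m).max(1)<40;a=a[k];m=a.mean(0);_,S,V=np.linalg.svd(a-m);return m.round(1),V[2].round(3),S[2]/len(a)**.5
print(plane(P[193:222,293:350]))
print(plane(P[238:274,280:355]))
E
```

```text
(array([580.2, -37.9, 204.7]), array([ 0.13 ,  0.992, -0.   ]), np.float64(0.27963739919558994))
(array([583.2, -27. , 241.9]), array([-0.018,  0.003, -1.   ]), np.float64(0.5699178501764491))
```

```bash
python3 -m crank '[{"linear":[-0.04,0.3,0],"rot":[0,-0.2,0.1],"hand":0.3},{"linear":[0,0.26,0],"rot":[0,0,0],"hand":0.3},{"linear":[0,0,0],"rot":[0,0,0],"hand":0.3},{"linear":[0,0,-0.4],"rot":[0,0,0],"hand":0.3},{"linear":[0,0,-0.5],"rot":[0,0,0],"hand":0.3},{"linear":[0,0,-0.4],"rot":[0,0,0],"hand":0.3},{"linear":[0,0,0],"rot":[0,0,0],"hand":0.3}]'
python3 - <<'E'
from h import *
R,p,o=tool();print(R.round(3),p,lane(p*1000),o['clock'],o['force'],np.degrees(np.arctan2(-R[1,1],-R[0,1])))
s=snap('wrist','w6.png');np.savez('pics/w6.npz',R=R,p=p,**s)
cv2.imwrite('pics/c8.png',cv2.resize(s['image'][150:320,220:420][...,::-1],None,fx=3.5,fy=3.5,interpolation=2))
Rc,c=wcam(s,R,p);P=wcloud(s,Rc,c)*1000
def plane(a):
    a=a.reshape(-1,3);m=np.median(a,0);k=np.abs(a-m).max(1)<40;a=a[k];m=a.mean(0);_,S,V=np.linalg.svd(a-m);return m.round(1),lane(m),V[2].round(3),S[2]/len(a)**.5
print(plane(P[195:222,293:350]))
print(plane(P[238:274,280:355]))
E
```

```text
clock: 9.5
tool_pos: [0.5832, 0.0257, 0.1325]
orientation: [-71.6, 87.7, 12.1]
force: [0.1, -0.3, -0.6]
opening: 0.0459
[[ 0.039 -0.993  0.111]
 [ 0.008  0.111  0.994]
 [-0.999 -0.038  0.013]] [0.58317985 0.02574175 0.13246082] [ 1.1 83.5] 9.5 [ 0.08834001 -0.2992128  -0.62509261] -6.396520505558078
(array([578.7,   0.8, 128.4]), array([-0.4, 58.2]), array([0.114, 0.993, 0.005]), np.float64(0.2789502405890725))
(array([580.8,  11.7, 163.9]), array([ 0.4, 69.3]), array([ 0.   , -0.002,  1.   ]), np.float64(0.5620715722845876))
```

View pics/c8.png

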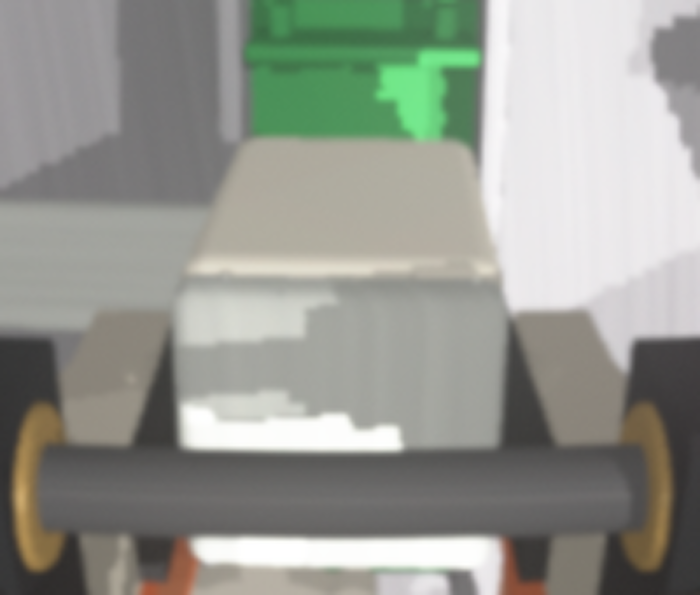

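```bash
python3 - <<'E'
from h import *
s,Rc,c=load('w6')
for n,u,v,z in [('botL',232,139,.088),('botR',484,139,.088),('topL',182,278,.164),('topR',503,278,.164),('bkL',186,567,.164),('bkR',500,567,.164),('flL',247,52,.067),('flR',480,56,.067)]:
    print(n,lane(wray(s,Rc,c,220+u/3.5-.4,150+v/3.5-.4,z)*1000))
E
```

```text
botL [24.7 59.9]
botR [-24.5  59.1]
topL [20.8 56.2]
topR [-20.2  55.3]
bkL [ 23.2 103.6]
bkR [-23.1 101.9]
flL [24.1 46.9]
flR [-25.  47.]
```

```bash
python3 -m crank '[{"linear":[-0.01,-0.095,0],"rot":[0,0,0],"hand":0.3},{"linear":[0,0,0],"rot":[0,0,0],"hand":0.3},{"linear":[0,0,-0.2],"rot":[0,0,0],"hand":0.3}]'
python3 - <<'E'
from h import *
R,p,o=tool();print(R.round(3),p,lane(p*1000),o['clock'],o['force'])
s=snap('wrist','w7.png');np.savez('pics/w7.npz',R=R,p=p,**s)
cv2.imwrite('pics/c9.png',cv2.resize(s['image'][150:320,220:420][...,::-1],None,fx=3.5,fy=3.5,interpolation=2))
Rc,c=wcam(s,R,p);P=wcloud(s,Rc,c)*1000
def plane(a):
    a=a.reshape(-1,3);m=np.median(a,0);k=np.abs(a-m).max(1)<40;a=a[k];m=a.mean(0);_,S,V=np.linalg.svd(a-m);return m.round(1),lane(m),V[2].round(3)
print(plane(P[195:222,293:350]));print(plane(P[238:274,280:355]))
E
```

```text
clock: 9.93
tool_pos: [0.586, 0.0204, 0.1254]
orientation: [-71.4, 87.2, 12.3]
force: [-0.7, 1.1, -1.7]
opening: 0.0463
[[ 0.048 -0.993  0.11 ]
 [ 0.01   0.111  0.994]
 [-0.999 -0.046  0.016]] [0.58604886 0.02038787 0.12541941] [ 4.6 78.5] 9.925 [-0.71709378  1.08251057 -1.72586223]
(array([581.6,  -4.5, 121.2]), array([ 3.1, 53.2]), array([0.114, 0.993, 0.007]))
(array([583.4,   6.3, 156.8]), array([ 3.6, 64.2]), array([-0.008, -0.005,  1.   ]))
```

View pics/c9.png

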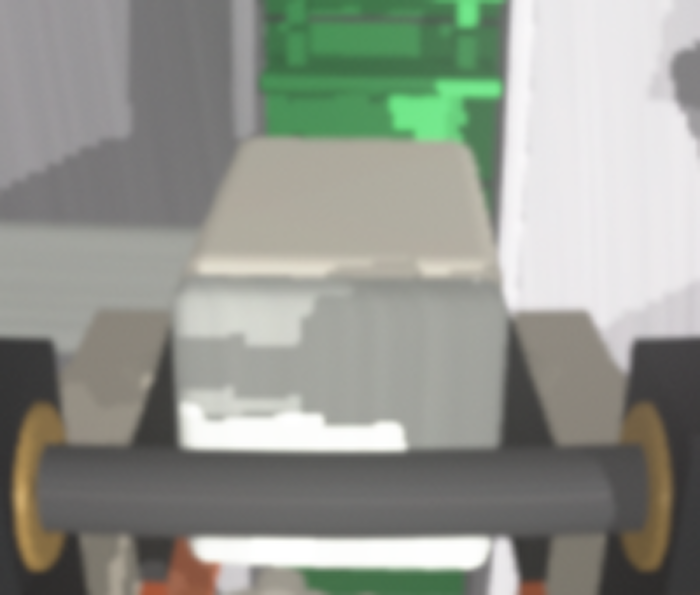

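```bash
python3 -m crank '[{"linear":[0,0,0],"rot":[0,0,0],"hand":0.3}]'
cat >> h.py <<'E'
def plane(a):
    a=a.reshape(-1,3);m=np.median(a,0);k=np.abs(a-m).max(1)<40;a=a[k];m=a.mean(0);_,S,V=np.linalg.svd(a-m);v=V[2];return m.round(1),lane(m),(v*np.sign(v[np.argmax(abs(v))])).round(3)
def held():
    R,p,o=tool();print(R.round(3),p.round(4),lane(p*1000),o['clock'],o['force'].round(1),o['opening'])
    s=eyes.snapshot('wrist');Rc,c=wcam(s,R,p);P=wcloud(s,Rc,c)*1000
    print(plane(P[195:222,293:350]));print(plane(P[238:274,280:355]));return s,R,p
E
python3 -c "
from h import *
held()"
```

```text
clock: 10.1
tool_pos: [0.5842, 0.02, 0.1224]
orientation: [-71.2, 87.5, 12.4]
force: [0.2, 0.3, -1.6]
opening: 0.0463
[[ 0.043 -0.993  0.111]
 [ 0.009  0.111  0.994]
 [-0.999 -0.042  0.014]] [0.5842 0.02   0.1224] [ 2.8 77.8] 10.1 [ 0.2  0.3 -1.6] 0.046283950308073314
(array([579.7,  -5. , 118.3]), array([ 1.3, 52.5]), array([0.114, 0.993, 0.007]))
(array([581.6,   5.9, 153.7]), array([ 1.9, 63.6]), array([-0.003, -0.   ,  1.   ]))
```

```bash
python3 -m crank '[{"linear":[-0.03,0.005,0],"rot":[0,0,0],"hand":0.3},{"linear":[0,0,-0.1],"rot":[0,0,0],"hand":0.3},{"linear":[-0.02,0,-0.1],"rot":[0,-0.05,0],"hand":0.3},{"linear":[0,0,0],"rot":[0,0,0],"hand":0.3}]'
python3 -c "
from h import *
held()"
```

```text
clock: 10.65
tool_pos: [0.5809, 0.0204, 0.1095]
orientation: [-72.4, 87.2, 11.3]
force: [0.5, -0.1, -1.9]
opening: 0.0461
[[ 0.048 -0.993  0.11 ]
 [ 0.01   0.111  0.994]
 [-0.999 -0.046  0.015]] [0.5809 0.0204 0.1095] [-0.5 77.9] 10.65 [ 0.5 -0.1 -1.9] 0.04610396140606228
(array([576.4,  -4.5, 105.4]), array([-2. , 52.6]), array([0.113, 0.994, 0.007]))
(array([578.2,   6.4, 140.9]), array([-1.5, 63.6]), array([-0.009, -0.005,  1.   ]))
```

```bash
python3 -m crank '[{"linear":[0.025,0.005,0],"rot":[0,0.08,0],"hand":0.3},{"linear":[0,0,0],"rot":[0,0,0],"hand":0.3},{"linear":[0,0,-0.15],"rot":[0,0,0],"hand":0.3},{"linear":[0,0,0],"rot":[0,0,0],"hand":0.3}]'
python3 -c "
from h import *
held()"
```

```text
clock: 11.2
tool_pos: [0.5831, 0.0209, 0.1004]
orientation: [-70.3, 87.6, 13.4]
force: [-0.5, -0.6, -1.4]
opening: 0.0462
[[ 0.041 -0.993  0.11 ]
 [ 0.01   0.111  0.994]
 [-0.999 -0.04   0.014]] [0.5831 0.0209 0.1004] [ 1.6 78.7] 11.2 [-0.5 -0.6 -1.4] 0.04615920688517308
(array([578.6,  -4. ,  96.3]), array([ 0.1, 53.4]), array([0.114, 0.993, 0.007]))
(array([580.7,   6.9, 131.8]), array([ 0.9, 64.4]), array([-0.001, -0.003,  1.   ]))
```

```bash
python3 -m crank '[{"linear":[0,0,-0.1],"rot":[0,0,0],"hand":0.3},{"linear":[0,0,0],"rot":[0,0,0],"hand":0.3},{"linear":[0,0,-0.07],"rot":[0,0,0],"hand":0.3},{"linear":[0,0,0],"rot":[0,0,0],"hand":0.3}]'
python3 -c "
from h import *
held()"
```

```text
clock: 11.75
tool_pos: [0.5838, 0.0211, 0.0903]
orientation: [-70.6, 87.5, 13.1]
force: [-0.6, 0.2, -0.7]
opening: 0.0461
[[ 0.043 -0.993  0.11 ]
 [ 0.01   0.11   0.994]
 [-0.999 -0.041  0.015]] [0.5838 0.0211 0.0903] [ 2.3 78.9] 11.75 [-0.6  0.2 -0.7] 0.0460652744583116
(array([579.3,  -3.9,  86.3]), array([ 0.8, 53.6]), array([0.113, 0.994, 0.007]))
(array([581.3,   7. , 121.7]), array([ 1.4, 64.6]), array([-0.004, -0.002,  1.   ]))
```

```bash
python3 -m crank '[{"linear":[0,0,-0.03],"rot":[0,0,0],"hand":0.3},{"linear":[0,0,0],"rot":[0,0,0],"hand":0.3},{"linear":[0,0,0],"rot":[0,0,0],"hand":0.7},{"linear":[0,0,0],"rot":[0,0,0],"hand":0.9},{"linear":[0,0,0],"rot":[0,0,0],"hand":0.9},{"linear":[0,0,0],"rot":[0,0,0],"hand":0.9}]'
python3 -c "
from h import *
s,R,p=held()
cv2.imwrite('pics/w10.png',s['image'][...,::-1])"
```

```text
clock: 12.55
tool_pos: [0.5843, 0.0212, 0.0903]
orientation: [-70.9, 87.4, 12.8]
force: [-0.8, 0.2, 0.1]
opening: 0.0772
[[ 0.044 -0.993  0.109]
 [ 0.01   0.11   0.994]
 [-0.999 -0.043  0.015]] [0.5843 0.0212 0.0903] [ 2.8 79.1] 12.55 [-0.8  0.2  0.1] 0.07715970820843937
(array([579.9,  -3.4,  85.3]), array([ 1.3, 54.1]), array([0.112, 0.994, 0.002]))
(array([581.8,   7.2, 121.5]), array([ 1.9, 64.9]), array([-0.002, -0.003,  1.   ]))
```

View pics/w10.png

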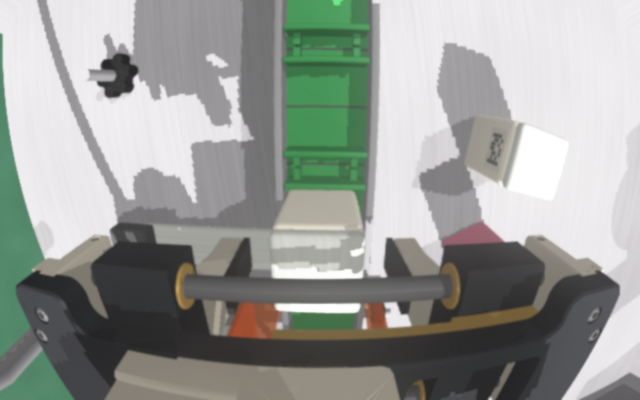

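```bash
python3 -m crank '[{"linear":[0,0,0.3],"rot":[0,0,0],"hand":0.95},{"linear":[0,0,0.5],"rot":[0,0,0],"hand":1},{"linear":[0,0,0.7],"rot":[0,0.1,0],"hand":1},{"linear":[-0.2,-0.1,0.4],"rot":[-0.12,0.2,-0.4],"hand":1},{"linear":[-0.6,-0.15,0.1],"rot":[0,0.2,-0.5],"hand":1},{"linear":[-0.6,-0.15,-0.2],"rot":[0,0,-0.5],"hand":1},{"linear":[-0.6,-0.15,-0.3],"rot":[0,0,-0.4],"hand":1},{"linear":[-0.5,-0.05,-0.4],"rot":[0,0,0],"hand":1},{"linear":[0,0,0],"rot":[0,0,0],"hand":1},{"linear":[0,0,0],"rot":[0,0,0],"hand":1}]'
python3 - <<'E'
from h import *
R,p,o=tool();print(R.round(3),p,o['joint_pos'],o['clock'],np.degrees(np.arctan2(-R[1,1],-R[0,1])))
s=snap('wrist','w11.png');np.savez('pics/w11.npz',R=R,p=p,**s)
Rc,c=wcam(s,R,p)
for l in lids(s,Rc,c):print(l)
E
```

```text
clock: 13.85
tool_pos: [0.4301, -0.0162, 0.1586]
orientation: [-154.9, 89.9, -80.5]
force: [-0.2, 0.2, 0.9]
opening: 0.0877
[[ 0.    -0.963  0.269]
 [-0.001  0.269  0.963]
 [-1.    -0.    -0.001]] [ 0.43005161 -0.01622741  0.15862097] [ 24.36823105   0.36922125 -34.33398687   0.07759187 -55.31376638
 -40.01372533] 13.85 -15.601314079459465
(array([313., 205.]), array([433.5, -16.6]), array([44.4, 44.7]), 74.3)
(array([625., 123.]), array([ 52.2, -12.9]), array([148.2,  66.1]), 80.5)
```

View pics/w11.png

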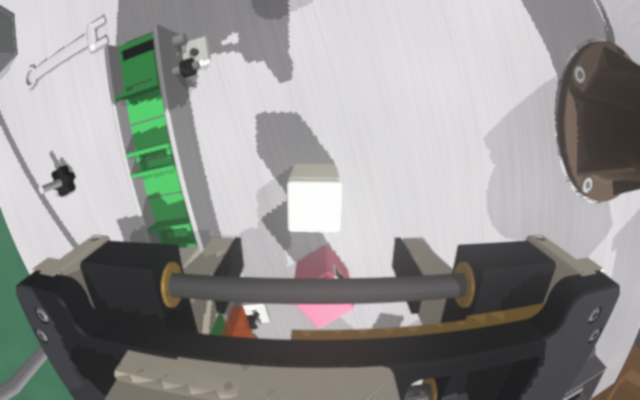

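```bash
python3 -m crank '[{"linear":[0.02,0,-0.5],"rot":[0,0,0],"hand":1},{"linear":[0,0,-0.5],"rot":[0,0,0],"hand":1},{"linear":[0,0,-0.5],"rot":[0,0,0],"hand":1},{"linear":[0,0,-0.3],"rot":[0,0,0],"hand":1},{"linear":[0,0,0],"rot":[0,0,0],"hand":1}]'
python3 - <<'E'
from h import *
R,p,o=tool();print(R.round(3),p,o['clock'],np.degrees(np.arctan2(-R[1,1],-R[0,1])))
E
```

```text
clock: 14.52
tool_pos: [0.4375, -0.0145, 0.0498]
orientation: [-70.9, 89.7, 3.5]
force: [0.4, 0.4, 0.7]
opening: 0.0874
[[ 0.006 -0.963  0.269]
 [ 0.     0.269  0.963]
 [-1.    -0.005  0.002]] [ 0.43754918 -0.01445519  0.04975511] 14.525 -15.592965092086965
```

```bash
python3 -m crank '[{"linear":[-0.09,-0.03,-0.18],"rot":[0,0.06,0],"hand":1},{"linear":[0,0,0],"rot":[0,0,0],"hand":1},{"linear":[0,0,0],"rot":[0,0,0],"hand":0.5},{"linear":[0,0,0],"rot":[0,0,0],"hand":0.4},{"linear":[0,0,0],"rot":[0,0,0],"hand":0.3},{"linear":[0,0,0],"rot":[0,0,0],"hand":0.3},{"linear":[0,0,0],"rot":[0,0,0],"hand":0.3},{"linear":[0,0,0],"rot":[0,0,0],"hand":0.3}]'
python3 - <<'E'
from h import *
held()
E
```

```text
clock: 15.52
tool_pos: [0.4345, -0.0154, 0.041]
orientation: [-51.0, 89.7, 23.4]
force: [0.3, 0.3, -1.5]
opening: 0.0462
[[ 0.005 -0.963  0.268]
 [ 0.002  0.268  0.963]
 [-1.    -0.004  0.003]] [ 0.4345 -0.0154  0.041 ] [-141.7   25. ] 15.525 [ 0.3  0.3 -1.5] 0.04617269454593195
(array([426.2, -37.6,  32.2]), array([-147.3,    2. ]), array([0.276, 0.961, 0.002]))
(array([430.2, -30.8,  76.2]), array([-144.1,    9.3]), array([-0.027, -0.091,  0.996]))
```

```bash
python3 -m crank '[{"linear":[0,0,0.4],"rot":[0,0,0],"hand":0.3},{"linear":[0,0,0.6],"rot":[0,0,0],"hand":0.3},{"linear":[0,0,0.7],"rot":[0,0,0],"hand":0.3},{"linear":[0.1,0,0.7],"rot":[0,0,0.4],"hand":0.3},{"linear":[0.5,-0.2,0.1],"rot":[0,0,0.4],"hand":0.3},{"linear":[0.5,-0.2,0],"rot":[0,0,0.4],"hand":0.3},{"linear":[0.5,-0.1,0],"rot":[0,0,0.4],"hand":0.3},{"linear":[0.5,-0.1,0],"rot":[0,0,0.16],"hand":0.3},{"linear":[0.2,-0.05,0],"rot":[0,0,0],"hand":0.3},{"linear":[0,0,0],"rot":[0,0,0],"hand":0.3},{"linear":[0,0,0],"rot":[0,0,0],"hand":0.3}]'
python3 - <<'E'
from h import *
s,R,p=held();np.savez('pics/w12.npz',R=R,p=p,**s)
cv2.imwrite('pics/w12.png',s['image'][...,::-1])
E
```

```text
clock: 16.95
tool_pos: [0.5716, -0.0565, 0.1938]
orientation: [29.4, 89.9, 112.9]
force: [0.5, -0.2, -1.7]
opening: 0.0458
[[-0.001 -0.993  0.114]
 [ 0.002  0.114  0.993]
 [-1.     0.001  0.002]] [ 0.5716 -0.0565  0.1938] [-0.7  0.4] 16.95 [ 0.5 -0.2 -1.7] 0.04581236050150073
(array([566.9, -79.7, 185.1]), array([ -2.5, -23.1]), array([0.122, 0.993, 0.001]))
(array([570.1, -72.2, 229. ]), array([ -0.3, -15.4]), array([-0.005, -0.093,  0.996]))
```

View pics/w12.png

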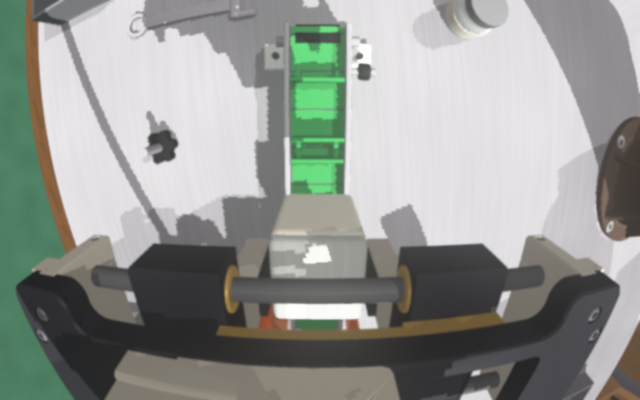

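```bash
python3 - <<'E'
from h import *
s,Rc,c=load('w12')
cv2.imwrite('pics/c12.png',cv2.resize(s['image'][180:330,230:410][...,::-1],None,fx=4,fy=4,interpolation=2))
P=wcloud(s,Rc,c)*1000;print(plane(P[243:274,280:355]))
E
python3 -m crank '[{"linear":[0.01,0,-0.4],"rot":[0,0,0],"hand":0.3},{"linear":[0,0,-0.4],"rot":[0,0,0],"hand":0.3},{"linear":[0,0,-0.4],"rot":[0,0,0],"hand":0.3},{"linear":[0,0,0],"rot":[0,0,0],"hand":0.3},{"linear":[0,0,0],"rot":[0,0,0],"hand":0.3}]'
python3 - <<'E'
from h import *
s,R,p=held();np.savez('pics/w13.npz',R=R,p=p,**s)
Rc,c=wcam(s,R,p)
P=wcloud(s,Rc,c)*1000;print(plane(P[243:274,280:355]))
cv2.imwrite('pics/c13.png',cv2.resize(s['image'][150:320,220:420][...,::-1],None,fx=3.5,fy=3.5,interpolation=2))
E
```

```text
(array([570.2, -71.1, 229.3]), array([ -0.3, -14.2]), array([ 0.006, -0.011,  1.   ]))
clock: 17.62
tool_pos: [0.5702, -0.0551, 0.124]
orientation: [-49.1, 89.7, 34.5]
force: [0.3, -0.6, -0.5]
opening: 0.0459
[[ 0.004 -0.994  0.112]
 [ 0.003  0.112  0.994]
 [-1.    -0.004  0.003]] [ 0.5702 -0.0551  0.124 ] [-2.2  1.6] 17.625 [ 0.3 -0.6 -0.5] 0.04587934575545415
(array([565.7, -78.3, 115.2]), array([ -4. , -21.9]), array([0.119, 0.993, 0.002]))
(array([568.6, -70.9, 159.2]), array([ -1.9, -14.2]), array([-0.015, -0.094,  0.995]))
(array([568.7, -69.8, 159.5]), array([ -1.9, -13.1]), array([-0.004, -0.014,  1.   ]))
```

View pics/c13.png

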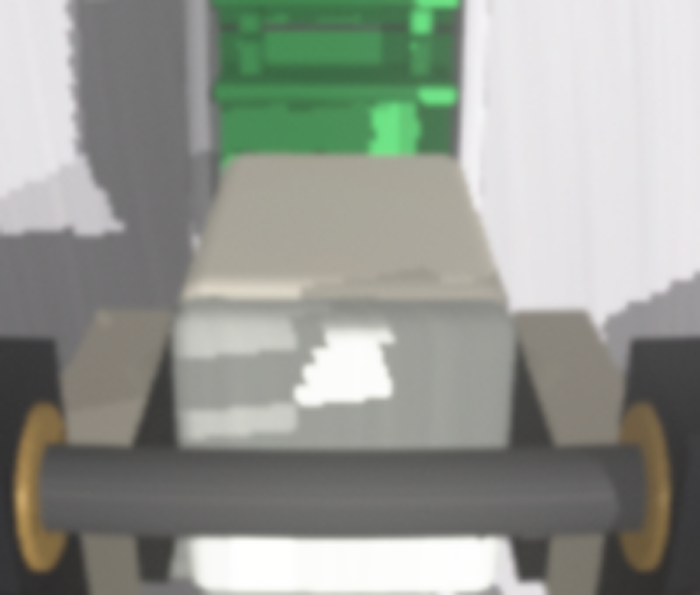

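```bash
python3 - <<'E'
from h import *
s,Rc,c=load('w13')
for n,u,v,z in [('botL',222,156,.083),('botR',473,156,.083),('topL',178,302,.159),('topR',512,302,.159),('bkL',184,588,.159),('bkR',505,588,.159),('flL',217,90,.067),('flR',457,92,.067)]:
    print(n,lane(wray(s,Rc,c,220+u/3.5-.4,150+v/3.5-.4,z)*1000))
E
```

```text
botL [ 21.5 -20.1]
botR [-27.  -20.4]
topL [ 18.6 -23.7]
topR [-23.4 -24. ]
bkL [20.7 22.6]
bkR [-25.9  22.2]
flL [ 24.  -29.4]
flR [-25.1 -29.2]
```

```bash
python3 -m crank '[{"linear":[0.035,-0.03,0],"rot":[0,0,0],"hand":0.3},{"linear":[0,0,0],"rot":[0,0,0],"hand":0.3},{"linear":[0,0,-0.15],"rot":[0,0,0],"hand":0.3},{"linear":[0,0,-0.05],"rot":[0,0,0],"hand":0.3},{"linear":[0,0,0],"rot":[0,0,0],"hand":0.3}]'
python3 - <<'E'
from h import *
s,R,p=held()
E
```

```text
clock: 18.3
tool_pos: [0.5732, -0.0569, 0.1131]
orientation: [-56.4, 89.5, 27.2]
force: [1.2, 1.2, -0.2]
opening: 0.046
[[ 0.007 -0.994  0.112]
 [ 0.004  0.112  0.994]
 [-1.    -0.007  0.005]] [ 0.5732 -0.0569  0.1131] [1.  0.2] 18.3 [ 1.2  1.2 -0.2] 0.0459954440165093
(array([568.7, -80.1, 104.3]), array([ -0.7, -23.4]), array([0.119, 0.993, 0.004]))
(array([571.5, -72.7, 148.3]), array([  1.2, -15.7]), array([-0.015, -0.097,  0.995]))
```

```bash
python3 -m crank '[{"linear":[-0.017,0.005,0],"rot":[0,0.03,0],"hand":0.3},{"linear":[0,0,-0.15],"rot":[0,0,0],"hand":0.3},{"linear":[0,0,0],"rot":[0,0,0],"hand":0.3},{"linear":[0,0,-0.1],"rot":[0,0,0],"hand":0.3},{"linear":[0,0,0],"rot":[0,0,0],"hand":0.3}]'
python3 - <<'E'
from h import *
s,R,p=held()
E
```

```text
clock: 18.98
tool_pos: [0.5721, -0.0565, 0.097]
orientation: [-42.0, 89.7, 41.6]
force: [0.8, -0.1, -1.3]
opening: 0.046
[[ 0.004 -0.994  0.112]
 [ 0.004  0.112  0.994]
 [-1.    -0.004  0.004]] [ 0.5721 -0.0565  0.097 ] [-0.2  0.5] 18.975 [ 0.8 -0.1 -1.3] 0.04604800894027868
(array([567.5, -79.7,  88.1]), array([ -1.9, -23.1]), array([0.119, 0.993, 0.003]))
(array([570.5, -72.3, 132.1]), array([  0.1, -15.4]), array([-0.012, -0.092,  0.996]))
```

```bash
python3 -m crank '[{"linear":[0,0,-0.12],"rot":[0,0,0],"hand":0.3},{"linear":[0,0,0],"rot":[0,0,0],"hand":0.3},{"linear":[0,0,-0.06],"rot":[0,0,0],"hand":0.3},{"linear":[0,0,0],"rot":[0,0,0],"hand":0.3}]'
python3 - <<'E'
from h import *
s,R,p=held()
E
```

```text
clock: 19.52
tool_pos: [0.5728, -0.0565, 0.0862]
orientation: [-50.5, 89.6, 33.1]
force: [-0.1, -0.1, -0.7]
opening: 0.0456
[[ 0.006 -0.994  0.112]
 [ 0.004  0.112  0.994]
 [-1.    -0.005  0.004]] [ 0.5728 -0.0565  0.0862] [0.6 0.6] 19.525 [-0.1 -0.1 -0.7] 0.045610515650367965
(array([568.3, -79.9,  78. ]), array([ -1.1, -23.2]), array([ 0.106,  0.994, -0.009]))
(array([571.2, -72.3, 121.3]), array([  0.8, -15.3]), array([-0.014, -0.099,  0.995]))
```

```bash
python3 -m crank '[{"linear":[0,0,0],"rot":[0,0,0],"hand":0.7},{"linear":[0,0,0],"rot":[0,0,0],"hand":0.9},{"linear":[0,0,0],"rot":[0,0,0],"hand":0.95},{"linear":[0,0,0],"rot":[0,0,0],"hand":0.95},{"linear":[0,0,0.3],"rot":[0,0,0],"hand":1},{"linear":[0,0,0.5],"rot":[0,0,0],"hand":1},{"linear":[-0.1,0,0.7],"rot":[0,0,0],"hand":1},{"linear":[-0.6,0.6,0.6],"rot":[0,0,0],"hand":1},{"linear":[-0.7,0.9,0.5],"rot":[0,0,0],"hand":1},{"linear":[-0.7,0.9,0.3],"rot":[0,0,0],"hand":1},{"linear":[0,0.9,0.2],"rot":[0,0,0],"hand":1},{"linear":[0,0,0],"rot":[0,0,0],"hand":1}]'
python3 - <<'E'
from h import *
R,p,o=tool();print(R.round(3),p,o['joint_pos'],o['clock'])
s=snap('wrist','w14.png');np.savez('pics/w14.npz',R=R,p=p,**s)
Rc,c=wcam(s,R,p)
s2=snap('scene','s14.png');cv2.imwrite('pics/s14c.png',cv2.resize(s2['image'][150:350,180:460][...,::-1],None,fx=2.8,fy=2.8,interpolation=2))
E
```

```text
clock: 21.08
tool_pos: [0.4545, 0.1302, 0.271]
orientation: [-37.5, 89.4, 45.9]
force: [0.1, 0.6, -0.1]
opening: 0.0876
[[ 0.007 -0.993  0.114]
 [ 0.007  0.114  0.993]
 [-1.    -0.006  0.008]] [0.45450146 0.13018047 0.27099978] [ 3.98632164e+01 -9.28894130e-01 -1.99496811e+01 -6.55595373e-02
 -7.03969783e+01 -4.63798977e+01] 21.075
```

View pics/w14.png

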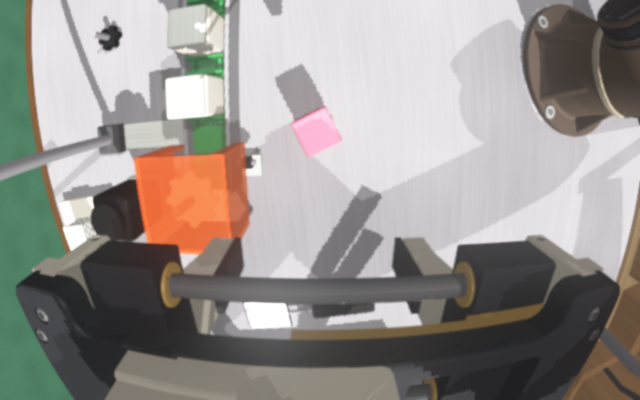

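View pics/s14c.png

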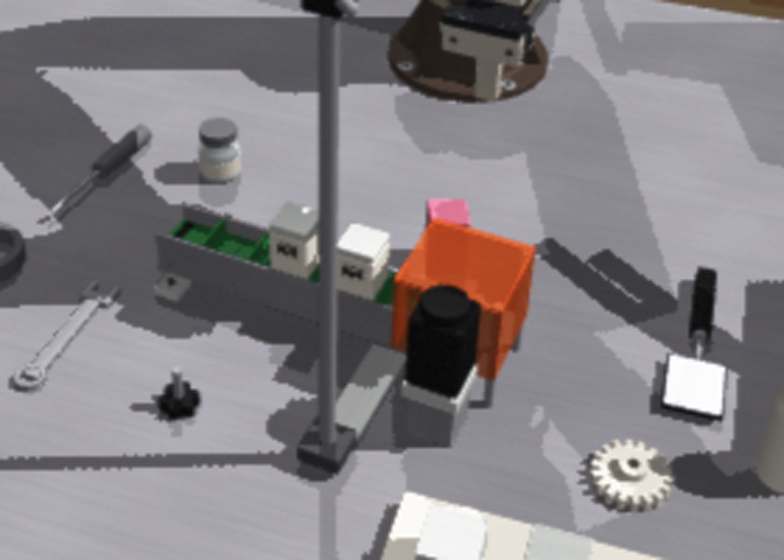

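```bash
cat > plan.py <<'E'
import numpy as np
S=2**-.5
def pose(th,tau,gx,hz=19.):
    th,tau=np.radians([th,tau]);ex,ey,ez=np.eye(3)
    z=(-ex+ez)*S;x=np.cos(th)*ey-np.sin(th)*(ex+ez)*S
    y=np.cross(z,x);F=np.array([90,0,95.]);o=F-130*x-14*z
    xt=-np.cos(tau)*z+np.sin(tau)*x;zt=np.cos(tau)*x+np.sin(tau)*z;yt=np.cross(zt,xt)
    tcp=o+gx*x+ (22-hz)*z   # TCP height (22-hz) above grip underside
    return np.c_[x,y,z],o,np.c_[xt,yt,zt],tcp
if __name__=='__main__':
  for th in (0,15,30,40):
    for tau in (0,20,30):
      for gx in (-30,-15):
        M,o,T,t=pose(th,tau,gx)
        g=np.stack(np.meshgrid(np.linspace(-220,-66,30),np.linspace(-96.5,96.5,30),np.linspace(-39,39,15),indexing='ij'),-1).reshape(-1,3)
        f=np.stack(np.meshgrid(np.linspace(-66,0,15),np.linspace(-40,40,20),np.linspace(-10,10,5),indexing='ij'),-1).reshape(-1,3)
        out=[]
        for q in (g,f):
            P=q@T.T+t
            m=(abs(P[:,0])<33)&(P[:,1]>-160);ch=(P[m,2].min()-65) if m.any() else 999
            d=np.linalg.norm(np.maximum(abs(P-[0,0,83])-[23,23,38],0),axis=1).min()
            out+=[round(ch),round(d),round(P[:,2].min())]
        P=g@T.T+t;up=P[:,2]>420
        lens=np.hypot(P[up,0]-90,P[up,1]).min() if up.any() else 999
        print(th,tau,gx,out,'xt',T[:,0].round(2),'tcp',t.round(0),'top',P[:,2].max().round())
E
python3 plan.py
```

```text
0 0 -30 [1, 98, 66, 31, 127, 59] xt [ 0.71  0.   -0.71] tcp [  98. -160.   87.] top 311.0
0 0 -15 [1, 83, 66, 31, 112, 59] xt [ 0.71  0.   -0.71] tcp [  98. -145.   87.] top 311.0
0 20 -30 [5, 123, 53, 999, 135, 57] xt [ 0.66  0.34 -0.66] tcp [  98. -160.   87.] top 311.0
0 20 -15 [1, 108, 53, 31, 121, 57] xt [ 0.66  0.34 -0.66] tcp [  98. -145.   87.] top 311.0
0 30 -30 [8, 136, 46, 999, 135, 55] xt [ 0.61  0.5  -0.61] tcp [  98. -160.   87.] top 304.0
0 30 -15 [2, 121, 46, 999, 121, 55] xt [ 0.61  0.5  -0.61] tcp [  98. -145.   87.] top 304.0
15 0 -30 [25, 106, 90, 999, 136, 87] xt [ 0.71  0.   -0.71] tcp [ 127. -155.  117.] top 345.0
15 0 -15 [22, 91, 87, 999, 121, 85] xt [ 0.71  0.   -0.71] tcp [ 124. -140.  114.] top 342.0
15 20 -30 [54, 131, 96, 999, 151, 88] xt [ 0.6   0.33 -0.73] tcp [ 127. -155.  117.] top 345.0
15 20 -15 [33, 116, 93, 999, 137, 86] xt [ 0.6   0.33 -0.73] tcp [ 124. -140.  114.] top 342.0
15 30 -30 [999, 145, 89, 999, 152, 87] xt [ 0.52  0.48 -0.7 ] tcp [ 127. -155.  117.] top 345.0
15 30 -15 [51, 130, 87, 999, 138, 84] xt [ 0.52  0.48 -0.7 ] tcp [ 124. -140
[... 485 characters left out ...]
.  144.] top 378.0
30 30 -15 [999, 139, 130, 999, 149, 114] xt [ 0.44  0.43 -0.79] tcp [ 149. -126.  138.] top 373.0
40 0 -30 [94, 122, 137, 999, 151, 134] xt [ 0.71  0.   -0.71] tcp [ 171. -123.  160.] top 386.0
40 0 -15 [80, 107, 130, 999, 136, 127] xt [ 0.71  0.   -0.71] tcp [ 164. -111.  153.] top 379.0
40 20 -30 [246, 147, 155, 999, 168, 136] xt [ 0.51  0.26 -0.82] tcp [ 171. -123.  160.] top 400.0
40 20 -15 [170, 132, 148, 999, 153, 130] xt [ 0.51  0.26 -0.82] tcp [ 164. -111.  153.] top 393.0
40 30 -30 [999, 160, 162, 999, 168, 138] xt [ 0.39  0.38 -0.84] tcp [ 171. -123.  160.] top 398.0
40 30 -15 [999, 145, 155, 999, 155, 131] xt [ 0.39  0.38 -0.84] tcp [ 164. -111.  153.] top 392.0
```

```bash
python3 -m crank '[{"linear":[0,0.3,0.05],"rot":[0,0.05,-1],"hand":1},{"linear":[0,0.3,0.05],"rot":[0,0,-1],"hand":1},{"linear":[0,0.3,0],"rot":[0,0,-1],"hand":1},{"linear":[0,0.3,0],"rot":[0,0,-1],"hand":1},{"linear":[0,0.3,0],"rot":[0,0,-1],"hand":1},{"linear":[0,0.3,0],"rot":[0,0,-1],"hand":1},{"linear":[0.1,0.3,0],"rot":[0,0,-1],"hand":1},{"linear":[0.1,0.3,0],"rot":[0,0,-1],"hand":1},{"linear":[0.15,0.3,0],"rot":[0,0,-1],"hand":1},{"linear":[0.2,0.3,0],"rot":[0,0,-1],"hand":1},{"linear":[0.2,0.3,0],"rot":[0,0,-1],"hand":1},{"linear":[0.2,0.2,0],"rot":[0,0,-1],"hand":1},{"linear":[0.2,0.2,0],"rot":[0,0,-1],"hand":1},{"linear":[0.15,0.2,0],"rot":[0,0,-1],"hand":1},{"linear":[0.1,0.1,0],"rot":[0,0,-1],"hand":1},{"linear":[0,0,0],"rot":[0,0,-1],"hand":1},{"linear":[0,0,0],"rot":[0,0,-0.7],"hand":1},{"linear":[0,0,0],"rot":[0,0,0],"hand":1},{"linear":[0,0,0],"rot":[0,0,0],"hand":1}]'
python3 - <<'E'
from h import *
R,p,o=tool();print(R.round(3),p,o['joint_pos'],o['clock'])
s=snap('wrist','w15.png');np.savez('pics/w15.npz',R=R,p=p,**s)
s,Rc,c=load('w5');print('knob lane',lane(wray(s,Rc,c,175,110,.02)*1000))
E
```

```text
clock: 23.55
tool_pos: [0.5484, 0.3467, 0.26]
orientation: [-155.7, 88.8, -160.6]
force: [0.4, -0.4, -0.7]
opening: 0.088
[[-0.019  0.085  0.996]
 [-0.007  0.996 -0.085]
 [-1.    -0.008 -0.019]] [0.54835568 0.34667097 0.25999372] [  49.13857464   17.78901057    1.28165041   -0.60928005  -74.51992849
 -143.85830764] 23.55
knob lane [181.6 -37.9]
```

View pics/w15.png

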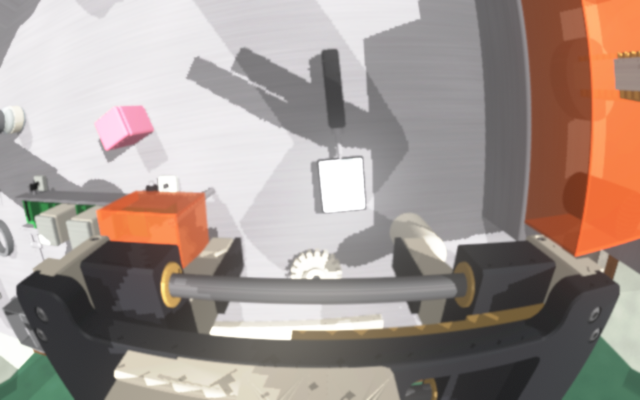

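Mirror fully visible: grip at (334,88), glass at (342,185). Measuring both.

```bash
python3 - <<'E'
from h import *
s,Rc,c=load('w15');im=s['image'];g=im.max(2)
def fit(m,z):
    m=cv2.morphologyEx(m.astype(np.uint8),cv2.MORPH_OPEN,np.ones((3,3),np.uint8))
    cs,_=cv2.findContours(m,cv2.RETR_EXTERNAL,cv2.CHAIN_APPROX_NONE)
    for k in cs:
        if cv2.contourArea(k)<300: continue
        W=np.array([wray(s,Rc,c,a,b,z)[:2]*1000 for a,b in k[:,0]],np.float32)
        q=cv2.minAreaRect(W);print(k[:,0].mean(0).round(),np.round(q[0],1),np.round(q[1],1),round(q[2],2))
m=np.zeros((400,640),bool);m[40:140,310:355]=True;fit(m&(g<60),.022)
m=np.zeros((400,640),bool);m[140:225,305:380]=True;fit(m&(im.min(2)>225),.014)
cv2.imwrite('pics/c15.png',cv2.resize(im[40:230,290:390][...,::-1],None,fx=3.1,fy=3.1,interpolation=2))
E
```

```text
[342. 185.] [571.4 376.8] [72.3 58.1] 0.73
```

View pics/c15.png

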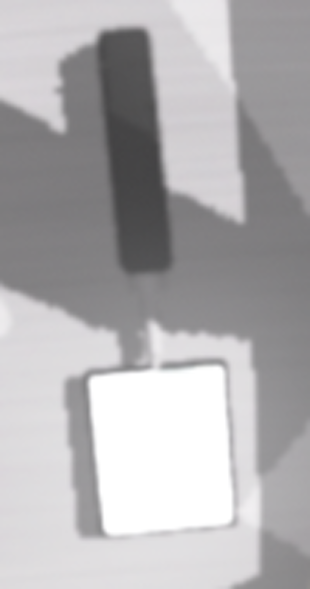

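```bash
python3 - <<'E'
from h import *
s,Rc,c=load('w15')
for u,v in [(99,31),(149,29),(121,271),(171,267),(124,29),(146,269)]:
    print((wray(s,Rc,c,290+u/3.1-.35,40+v/3.1-.35,.022)*1000).round(1))
E
```

```text
[390.5 364.4  22. ]
[391.2 384.7  22. ]
[491.5 364.7  22. ]
[491.4 385.4  22. ]
[390.5 374.6  22. ]
[491.5 375.1  22. ]
```

```bash
python3 -m crank '[{"linear":[-0.3,0.1,-0.2],"rot":[0.08,-0.22,0.3],"hand":1},{"linear":[-0.5,0.1,-0.4],"rot":[0,0,0.3],"hand":1},{"linear":[-0.5,0.1,-0.5],"rot":[0,0,0.3],"hand":1},{"linear":[-0.5,0.1,-0.5],"rot":[0,0,0.2],"hand":1},{"linear":[-0.2,0.05,-0.5],"rot":[0,0,0],"hand":0.8},{"linear":[0,0,-0.5],"rot":[0,0,0],"hand":0.7},{"linear":[0,0,-0.3],"rot":[0,0,0],"hand":0.7},{"linear":[0,0,0],"rot":[0,0,0],"hand":0.7},{"linear":[0,0,0],"rot":[0,0,0],"hand":0.7}]'
python3 - <<'E'
from h import *
R,p,o=tool();print(R.round(3),p,o['joint_pos'],o['clock'],o['opening'],np.degrees(np.arctan2(R[1,1],R[0,1])))
s=snap('wrist','w16.png');np.savez('pics/w16.npz',R=R,p=p,**s)
E
```

```text
clock: 24.72
tool_pos: [0.426, 0.3731, 0.0832]
orientation: [39.9, 89.7, 41.1]
force: [-0.7, -0.0, 0.3]
opening: 0.0615
[[ 0.004 -0.021  1.   ]
 [ 0.003  1.     0.021]
 [-1.     0.003  0.004]] [0.42597464 0.37310058 0.08324331] [ 6.10791258e+01  1.79973105e+01 -2.39679143e+01  1.26727693e-01
 -4.77770543e+01 -1.49976951e+02] 24.725 0.06150836791223265 91.18745060926176
```

View pics/w16.png

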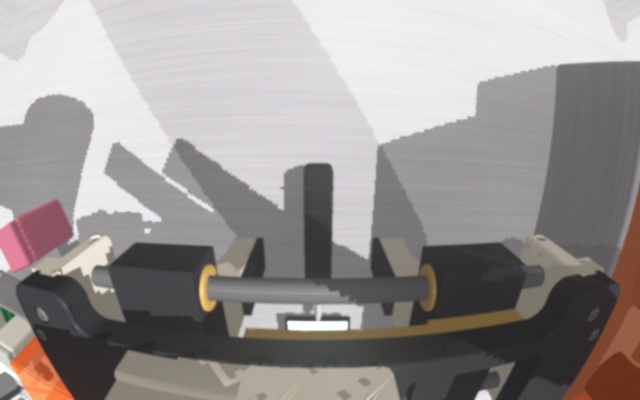

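```bash
python3 -m crank '[{"linear":[0,0.02,-0.4],"rot":[0,0,0],"hand":0.7},{"linear":[0,0,-0.4],"rot":[0,0,0],"hand":0.7},{"linear":[0,0,-0.2],"rot":[0,0,0],"hand":0.7},{"linear":[0,0,0],"rot":[0,0,0],"hand":0.7}]'
python3 - <<'E'
from h import *
R,p,o=tool();print(R.round(3),p,o['clock'],o['opening'],o['force'])
E
```

```text
clock: 25.28
tool_pos: [0.4282, 0.3768, 0.0263]
orientation: [49.7, 89.3, 50.9]
force: [-1.2, -0.3, 0.6]
opening: 0.061
[[ 0.008 -0.021  1.   ]
 [ 0.01   1.     0.021]
 [-1.     0.01   0.008]] [0.42816213 0.37682346 0.02629201] 25.275 0.06101515959971973 [-1.22385022 -0.3183928   0.58792378]
```

```bash
python3 -m crank '[{"linear":[0,-0.03,-0.2],"rot":[-0.12,0.1,0],"hand":0.7},{"linear":[0,0,-0.12],"rot":[0,0,0],"hand":0.7},{"linear":[0,0,0],"rot":[0,0,0],"hand":0.7}]'
python3 - <<'E'
from h import *
R,p,o=tool();print(R.round(3),p,o['clock'],o['opening'],o['force'])
E
```

```text
clock: 25.65
tool_pos: [0.429, 0.376, 0.0076]
orientation: [74.8, 89.9, 76.0]
force: [0.3, -0.1, 0.5]
opening: 0.0617
[[ 0.    -0.021  1.   ]
 [ 0.001  1.     0.021]
 [-1.     0.001  0.   ]] [0.4289644  0.37597942 0.00757316] 25.65 0.06173333829055131 [ 0.33067377 -0.05266563  0.49001641]
```

```bash
python3 -m crank '[{"linear":[0,-0.01,-0.05],"rot":[0,0,0],"hand":0.6},{"linear":[0,0,0],"rot":[0,0,0],"hand":0.3},{"linear":[0,0,0],"rot":[0,0,0],"hand":0.1},{"linear":[0,0,0],"rot":[0,0,0],"hand":0},{"linear":[0,0,0],"rot":[0,0,0],"hand":0},{"linear":[0,0,0],"rot":[0,0,0],"hand":0},{"linear":[0,0,0],"rot":[0,0,0],"hand":0}]'
python3 - <<'E'
from h import *
R,p,o=tool();print(R.round(3),p,o['clock'],o['opening'],o['force'])
E
```

```text
clock: 26.52
tool_pos: [0.4291, 0.3756, 0.0051]
orientation: [64.7, 89.9, 65.9]
force: [-0.8, 0.5, -1.1]
opening: 0.0215
[[ 0.001 -0.021  1.   ]
 [ 0.002  1.     0.021]
 [-1.     0.002  0.001]] [0.42912613 0.37559999 0.00507386] 26.525 0.021488996060572117 [-0.83644657  0.50964362 -1.12215228]
```

```bash
python3 -m crank '[{"linear":[0,0,0.2],"rot":[0,0,0],"hand":0},{"linear":[0,0,0.4],"rot":[0,0,0],"hand":0},{"linear":[0,0,0.6],"rot":[0,0,0],"hand":0},{"linear":[0,0,0.8],"rot":[0,0,0],"hand":0},{"linear":[0,0,0.8],"rot":[0,0,0],"hand":0},{"linear":[0,-0.2,0.8],"rot":[0,0,0],"hand":0},{"linear":[0,-0.3,0.4],"rot":[0,0,0],"hand":0},{"linear":[0,-0.3,0],"rot":[0,0,0],"hand":0},{"linear":[0,0,0],"rot":[0,0,0],"hand":0}]'
python3 - <<'E'
from h import *
R,p,o=tool();print(R.round(3),p,o['clock'],o['opening'],o['force'],o['moment'],o['joint_pos'])
s=snap('wrist','w17.png');np.savez('pics/w17.npz',R=R,p=p,**s)
s=snap('scene','s17.png')
cv2.imwrite('pics/s17c.png',cv2.resize(s['image'][50:300,220:520][...,::-1],None,fx=2.3,fy=2.3,interpolation=2))
E
```

```text
clock: 27.65
tool_pos: [0.427, 0.3232, 0.2574]
orientation: [65.4, 89.8, 66.7]
force: [-1.3, 1.5, -1.5]
opening: 0.0222
[[ 0.001 -0.022  1.   ]
 [ 0.003  1.     0.022]
 [-1.     0.003  0.001]] [0.42696856 0.32317106 0.25740545] 27.65 0.022160799220379016 [-1.27832415  1.51415397 -1.50860813] [-0.05109778  0.03425737  0.04481565] [ 5.80909331e+01  6.13841031e+00 -1.42380174e+01 -2.76539631e-02
 -6.94519559e+01 -1.46837010e+02]
```

View pics/s17c.png

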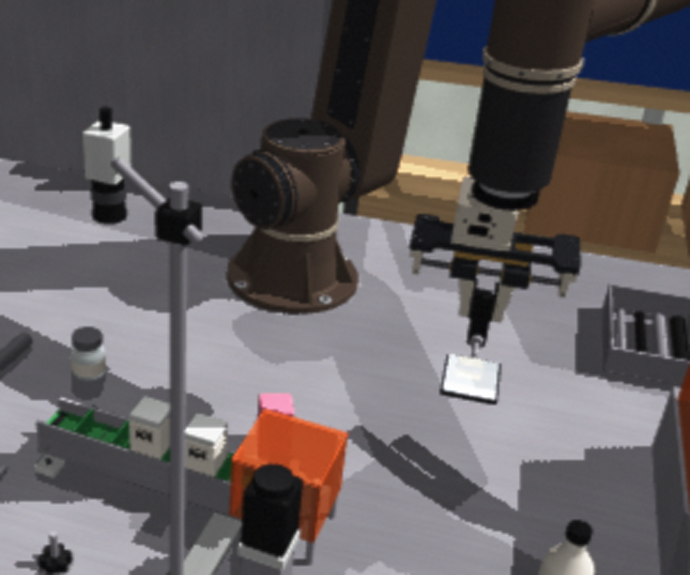

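View pics/w17.png

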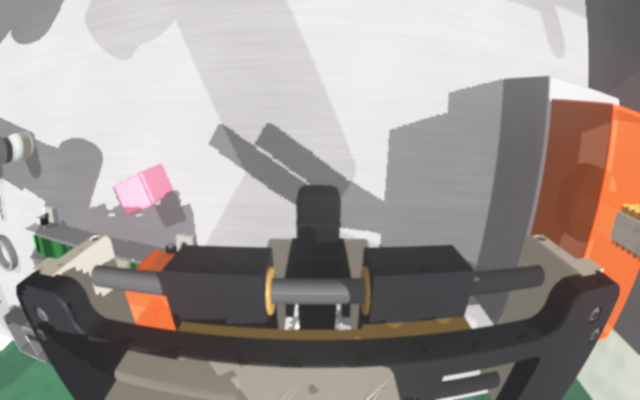

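```bash
cat > tgt.py <<'E'
from h import *
L=np.c_[np.r_[ex,0],np.r_[ey,0],[0,0,1]];L=np.linalg.qr(L)[0];L=L*np.sign(np.diag(L))
from plan import pose
F=np.r_[O,0]+L@np.array([90,0,95.])
M,o,T,t=pose(20,0,-12)
RT=L@T
def todo(off=np.array([-8.9,0.,142.]),RT=RT):
    R,p,o=tool();t=F-RT@off
    rv=Ro.from_matrix(RT@R.T).as_rotvec(degrees=True)
    print('now',(p*1000).round(1),'tcp target',t.round(1),'d units',((t-p*1000)/60).round(3),'rotvec units',(rv/5).round(3),'deg',np.linalg.norm(rv).round(1),o['clock'],o['joint_pos'].round(0))
if __name__=='__main__':
    print(L.round(4),F,RT.round(3));todo()
E
python3 tgt.py
```

```text
[[ 0.993   0.1184  0.    ]
 [-0.1184  0.993   0.    ]
 [ 0.     -0.      1.    ]] [661.56698123 -67.65564006  95.        ] [[ 0.702 -0.7   -0.129]
 [-0.084 -0.261  0.962]
 [-0.707 -0.664 -0.242]]
now [427.2 324.2 257. ] tcp target [ 686.1 -205.   123. ] d units [ 4.315 -8.82  -2.232] rotvec units [-8.693 -5.476 19.197] deg 108.9 27.75 [  58.    6.  -14.   -0.  -69. -147.]
```

```bash
python3 -m crank '[{"linear":[0,-0.3,0.05],"rot":[-0.44,-0.27,0.96],"hand":0},{"linear":[0,-0.4,0.05],"rot":[-0.44,-0.27,0.96],"hand":0},{"linear":[0,-0.45,0.05],"rot":[-0.44,-0.27,0.96],"hand":0},{"linear":[0.05,-0.45,0.05],"rot":[-0.44,-0.27,0.96],"hand":0},{"linear":[0.1,-0.45,0.05],"rot":[-0.44,-0.27,0.96],"hand":0},{"linear":[0.1,-0.45,0],"rot":[-0.44,-0.27,0.96],"hand":0},{"linear":[0.1,-0.45,0],"rot":[-0.44,-0.27,0.96],"hand":0},{"linear":[0.1,-0.45,0],"rot":[-0.44,-0.27,0.96],"hand":0},{"linear":[0.1,-0.45,0],"rot":[-0.44,-0.27,0.96],"hand":0},{"linear":[0.1,-0.45,0],"rot":[-0.44,-0.27,0.96],"hand":0},{"linear":[0,0,0],"rot":[0,0,0],"hand":0}]'
python3 tgt.py; python3 -c "
from h import *
R,p,o=tool();print(R.round(3),o['opening'],o['force'])
s=snap('scene','s18.png')"
```

```text
clock: 29.12
tool_pos: [0.4644, 0.0603, 0.2595]
orientation: [-87.9, 64.0, -35.8]
force: [-0.2, 0.1, -1.4]
opening: 0.0218
[[ 0.993   0.1184  0.    ]
 [-0.1184  0.993   0.    ]
 [ 0.     -0.      1.    ]] [661.56698123 -67.65564006  95.        ] [[ 0.702 -0.7   -0.129]
 [-0.084 -0.261  0.962]
 [-0.707 -0.664 -0.242]]
now [464.4  60.3 259.5] tcp target [ 686.1 -205.   123. ] d units [ 3.695 -4.421 -2.275] rotvec units [-3.86  -2.623  9.334] deg 52.2 29.125 [  52.  -10.  -46.   31.  -57. -108.]
[[ 0.356 -0.707  0.611]
 [-0.256  0.555  0.791]
 [-0.899 -0.438  0.016]] 0.021777443037830142 [-0.15360685  0.14218885 -1.41297193]
```

View pics/s18.png

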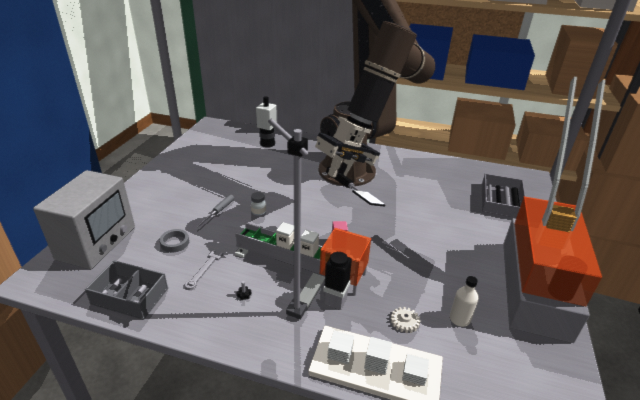

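```bash
python3 -m crank '[{"linear":[0.15,-0.45,0.05],"rot":[-0.4,-0.27,0.95],"hand":0},{"linear":[0.15,-0.45,0.05],"rot":[-0.4,-0.27,0.95],"hand":0},{"linear":[0.15,-0.45,0.05],"rot":[-0.4,-0.27,0.95],"hand":0},{"linear":[0.15,-0.45,0.05],"rot":[-0.4,-0.27,0.95],"hand":0},{"linear":[0.15,-0.45,0],"rot":[-0.4,-0.27,0.95],"hand":0},{"linear":[0.15,-0.45,0],"rot":[-0.4,-0.27,0.95],"hand":0},{"linear":[0.15,-0.45,0],"rot":[-0.4,-0.27,0.95],"hand":0},{"linear":[0.15,-0.45,0],"rot":[-0.4,-0.27,0.95],"hand":0},{"linear":[0.2,-0.4,0],"rot":[-0.4,-0.27,0.95],"hand":0},{"linear":[0.1,-0.2,0],"rot":[-0.2,-0.2,0.7],"hand":0},{"linear":[0,0,0],"rot":[0,0,0],"hand":0}]'
python3 tgt.py|tail -1; python3 -c "
from h import *
R,p,o=tool();print(R.round(3),o['opening'],o['force'])
s=snap('scene','s19.png')"
```

```text
clock: 30.55
tool_pos: [0.5697, -0.1937, 0.2886]
orientation: [-109.9, 46.1, -6.7]
force: [0.9, 1.8, -1.2]
opening: 0.0217
now [ 569.7 -193.7  288.6] tcp target [ 686.1 -205.   123. ] d units [ 1.94  -0.187 -2.76 ] rotvec units [-0.043 -0.224 -0.003] deg 1.1 30.55 [ -4. -10. -54.  43.  -2. -25.]
[[ 0.688 -0.713 -0.134]
 [-0.081 -0.259  0.963]
 [-0.721 -0.652 -0.236]] 0.021662460827276273 [ 0.85555816  1.80991865 -1.2273441 ]
```

View pics/s19.png

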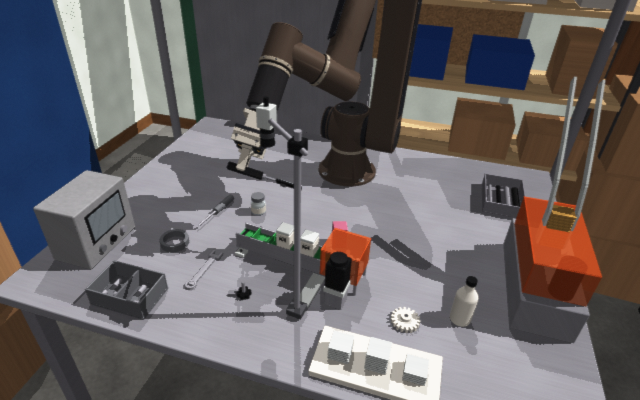

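```bash
cat > kin.py <<'E'
import numpy as np
from scipy.optimize import least_squares
D=[([.1648,-.6541,.2256],[-59.35,20.59,.63,-.02,-70.14,-16.5]),([.4175,.0159,.3478],[29.08,-8.44,-16.71,-.43,-81.39,-119.37]),([.4184,.1705,.3145],[46.91,-3.60,-16.73,-.43,-77.32,-46.99]),
([.3967,.2055,.1442],[52.85,2.90,-33.87,.06,-53.01,-32.05]),([.4027,.2115,.0455],[52.77,11.26,-40.83,.22,-36.52,-32.42]),([.5852,-.0131,.2105],[17.81,12.14,-13.19,-.07,-63.5,-25.08]),([.4301,-.0162,.1586],[24.37,.37,-34.33,.08,-55.31,-40.01]),
([.4545,.1302,.2710],[39.86,-.93,-19.95,-.07,-70.4,-46.38]),([.5484,.3467,.26],[49.14,17.79,1.28,-.61,-74.52,-143.86]),([.426,.3731,.0832],[61.08,18.0,-23.97,.13,-47.78,-149.98]),([.427,.3232,.2574],[58.09,6.14,-14.24,-.03,-69.45,-146.84]),
([.5697,-.1937,.2886],[-4,-10,-54,43,-2,-25])]
D[-1]=([.4644,.0603,.2595],[52,-10,-46,31,-57,-108])
def rx(a):c,s=np.cos(a),np.sin(a);return np.array([[1,0,0],[0,c,-s],[0,s,c]])
def ry(a):c,s=np.cos(a),np.sin(a);return np.array([[c,0,s],[0,1,0],[-s,0,c]])
def rz(a):c,s=np.cos(a),np.sin(a);return np.array([[c,-s,0],[s,c,0],[0,0,1]])
def fk(P,q,s4=1):
    r0,a,b,h,e,Lw,d=P;q=np.radians(q)
    A=rz(q[0]);phi=q[1]-q[2]
    p=A@np.array([r0+a*np.sin(q[1]),-d,h+a*np.cos(q[1])])
    B=A@ry(phi)  # x along forearm
    w=p+B@np.array([b,0,e])
    C=B@rx(s4*q[3])@ry(-q[4])
    return w+C@np.array([Lw,0,0]),C
def fit(s4=1):
    f=lambda P:np.concatenate([fk(P,q,s4)[0]-x for x,q in D])
    return least_squares(f,[0.,.45,.45,.4,0,.3,.19])
if __name__=='__main__':
    for s4 in (1,-1):
        r=fit(s4);print(s4,r.x.round(4),np.abs(r.fun*1000).round(1).reshape(-1,3).max(1))
        print(fk(r.x,D[-1][1],s4)[1][:,0])
E
python3 kin.py
```

```text
1 [ 0.0545  0.5424  0.4051 -0.3983  0.0225 -0.2432  0.1942] [  9.9   5.9  10.4  17.9  25.5  12.4  18.    5.5   7.8  23.4   6.8 124.2]
[-0.32925127  0.28017627 -0.90171773]
-1 [0.033  0.5547 0.4299 0.2071 0.0125 0.3595 0.1903] [10.2  6.6  5.7 10.  14.7  6.8 10.3  4.9  7.1 13.7  3.7 72.9]
[ 0.35150693 -0.25169032 -0.90171773]
```

```bash
cat > kin2.py <<'E'
from kin import *
def fk2(P,q):
    r0,a,b,h,e,Lw,d,al,d4,be,d5=P;q=np.radians(q)
    A=rz(q[0]);phi=q[1]-q[2]
    p=A@np.array([r0+a*np.sin(q[1]+al),-d,h+a*np.cos(q[1]+al)])
    B=A@ry(phi)
    w=p+B@np.array([b,0,e])
    B4=B@rx(-q[3]); w=w+B4@np.array([0,d4,be])
    C=B4@ry(-q[4])
    return w+C@np.array([Lw,0,d5]),C
D.append(([.5697,-.1937,.2886],[-4,-10,-54,43,-2,-25]))
w=np.ones(len(D));w[-2:]=.3
f=lambda P:np.concatenate([(fk2(P,q)[0]-x)*k for (x,q),k in zip(D,w)]+[np.array(P[-4:])*.001])
r=least_squares(f,[0.03,.55,.43,.2,0,.36,.19,0,0,0,0])
if __name__=='__main__':
    print(r.x.round(4),np.abs(r.fun[:-4]*1000).round(1).reshape(-1,3).max(1))
E
python3 kin2.py
```

```text
[ 4.700e-03  6.019e-01  4.635e-01  1.936e-01  1.200e-03  3.730e-01
  2.600e-03  4.000e-04 -1.892e-01 -1.300e-03 -4.800e-03] [0.  0.1 0.1 0.1 0.1 0.2 0.1 0.1 0.1 0.  0.  0.7 0.2]
```

```bash
cat > ik.py <<'E'
from kin2 import *
from tgt import *
lo=np.array([-176,-82,-58.28,-173.87,-174.79]);hi=np.array([176,121.7,71.7,95.5,-.11])
def ik(t,xt,q0):
    g=lambda q:np.r_[fk2(r.x,np.r_[q,0])[0]-t,.3*(fk2(r.x,np.r_[q,0])[1][:,0]-xt)]
    s=least_squares(g,np.clip(q0,lo+1e-3,hi-1e-3),bounds=(lo,hi),x_scale=30.);return s.x,np.abs(s.fun[:3]).max()*1000,np.abs(s.fun[3:]).max()/.3
if __name__=='__main__':
    for th in (0,10,20,30):
        M,o,T,t=pose(th,0,-12);R=L@T;tt=(F-R@np.array([-8.9,0,142.]))/1000
        for dz in (.12,0,):
          best=[]
          for q0 in ([-4,-10,-54,43,-2],[0,10,-30,0,-20],[0,20,-20,60,-20],[10,20,-20,-60,-20],[-20,30,-10,-100,-10],[-10,10,-40,-170,-20]):
            q,e,ea=ik(tt+[0,0,dz],R[:,0],np.array(q0,float));best.append((round(e,1),round(ea,3),q.round(0).tolist()))
          best.sort();print(th,dz,tt.round(3),best[:3])
E
python3 ik.py
```

```text
0 0.12 [ 0.651 -0.209  0.089] [(np.float64(5.6), np.float64(0.058), [-2.0, 5.0, -39.0, 4.0, -1.0]), (np.float64(5.6), np.float64(0.058), [-2.0, 5.0, -39.0, 4.0, -1.0]), (np.float64(5.6), np.float64(0.058), [-2.0, 5.0, -39.0, 4.0, -1.0])]
0 0 [ 0.651 -0.209  0.089] [(np.float64(0.5), np.float64(0.005), [-7.0, 16.0, -29.0, -44.0, -0.0]), (np.float64(0.5), np.float64(0.005), [-7.0, 16.0, -29.0, -44.0, -0.0]), (np.float64(0.5), np.float64(0.005), [-7.0, 16.0, -29.0, -44.0, -0.0])]
10 0.12 [ 0.669 -0.209  0.106] [(np.float64(5.0), np.float64(0.053), [-2.0, 5.0, -39.0, 13.0, -1.0]), (np.float64(5.0), np.float64(0.053), [-2.0, 5.0, -39.0, 13.0, -1.0]), (np.float64(5.0), np.float64(0.053), [-2.0, 5.0, -39.0, 13.0, -1.0])]
10 0 [ 0.669 -0.209  0.106] [(np.float64(1.8), np.float64(0.019), [-5.0, 16.0, -29.0, -37.0, -0.0]), (np.float64(1.8), np.float64(0.019), [-5.0, 16.0, -29.0, -37.0, -0.0]), (np.float64(1.8), np.float64(0.019), [-5.0, 16.0, -29.0, -37.0, -0.0])]
20 0.12 [ 0.686 -0.205  0.123] [(np.float64(4.3), np.float64(0.047), [-2.0, 5.0, -40.0, 22.0, -2.0]), (np.float64(4.3), np.float64(0.047), [-2.0, 5.0, -40.0, 22.0, -2.0]), (np.float64(4.3), np.float64(0.047), [-2.0, 5.0, -40.0, 22.0, -2.0])]
20 0 [ 0.686 -0.205  0.123] [(np.float64(3.3), np.float64(0.036), [-4.0, 15.0, -28.0, -31.0, -0.0]), (np.float64(3.3), np.float64(0.036), [-4.0, 15.0, -28.0, -31.0, -0.0]), (np.float64(3.3), np.float64(0.036), [-4.0, 15.0, -28.0, -31.0, -0.0])]
30 0.12 [ 0.703 -0.196  0.139] [(np.float64(3.5), np.float64(0.041), [-2.0, 5.0, -40.0, 32.0, -2.0]), (np.float64(3.5), np.float64(0.041), [-2.0, 5.0, -40.0, 32.0, -2.0]), (np.float64(3.5), np.float64(0.041), [-2.0, 5.0, -40.0, 32.0, -2.0])]
30 0 [ 0.703 -0.196  0.139] [(np.float64(4.9), np.float64(0.055), [-2.0, 15.0, -29.0, -24.0, -0.0]), (np.float64(4.9), np.float64(0.055), [-2.0, 15.0, -29.0, -24.0, -0.0]), (np.float64(4.9), np.float64(0.055), [-2.0, 15.0, -29.0, -24.0, -0.0])]
```

```bash
cat > ik2.py <<'E'
from ik import *
rng=np.random.default_rng(0)
def sols(tt,xt,n=40):
    out=[]
    for _ in range(n):
        q0=np.array([rng.uniform(-60,60),rng.uniform(-40,80),rng.uniform(-58,60),rng.uniform(-173,95),rng.uniform(-120,-1)])
        q,e,ea=ik(tt,xt,q0)
        if e<.5 and ea<.002 and not any(np.abs(q-o).max()<2 for o in out): out.append(q)
    return [o.round(0).tolist() for o in out]
if __name__=='__main__':
    for tau in (0,15,25,35,-15,-25):
      for th in (0,20,35,50):
        M,o,T,t=pose(th,tau,-12);R=L@T
        ta=np.radians(tau);
        # mirror-face in tool: origin offset
        xm,zm=L@M[:,0],L@M[:,2];tt=(F-142*xm+(-14+5.)*zm)/1000
        print(tau,th,tt.round(3),sols(tt,R[:,0]))
E
python3 ik2.py
```

```text
0 0 [ 0.651 -0.209  0.089] []
0 20 [ 0.686 -0.205  0.123] []
0 35 [ 0.711 -0.191  0.146] []
0 50 [ 0.733 -0.168  0.166] []
15 0 [ 0.651 -0.209  0.089] [[-26.0, 20.0, -18.0, -66.0, -31.0]]
15 20 [ 0.686 -0.205  0.123] [[-17.0, 18.0, -15.0, -47.0, -28.0]]
15 35 [ 0.711 -0.191  0.146] [[-10.0, 17.0, -14.0, -32.0, -27.0]]
15 50 [ 0.733 -0.168  0.166] [[-3.0, 17.0, -16.0, -18.0, -25.0]]
25 0 [ 0.651 -0.209  0.089] [[-33.0, 24.0, -13.0, -67.0, -46.0]]
25 20 [ 0.686 -0.205  0.123] [[-23.0, 22.0, -7.0, -50.0, -44.0]]
25 35 [ 0.711 -0.191  0.146] [[-15.0, 21.0, -5.0, -37.0, -43.0]]
25 50 [ 0.733 -0.168  0.166] [[-8.0, 20.0, -5.0, -24.0, -42.0]]
35 0 [ 0.651 -0.209  0.089] [[-37.0, 29.0, -7.0, -67.0, -59.0]]
35 20 [ 0.686 -0.205  0.123] [[-27.0, 27.0, -0.0, -51.0, -58.0]]
35 35 [ 0.711 -0.191  0.146] [[-19.0, 26.0, 3.0, -39.0, -58.0]]
35 50 [ 0.733 -0.168  0.166] [[-11.0, 25.0, 5.0, -27.0, -58.0]]
-15 0 [ 0.651 -0.209  0.089] [[-36.0, 17.0, -39.0, -155.0, -14.0]]
-15 20 [ 0.686 -0.205  0.123] [[-34.0, 17.0, -36.0, -152.0, -15.0]]
-15 35 [ 0.711 -0.191  0.146] [[-32.0, 16.0, -33.0, -148.0, -15.0]]
-15 50 [ 0.733 -0.168  0.166] [[-29.0, 16.0, -29.0, -142.0, -15.0]]
-25 0 [ 0.651 -0.209  0.089] []
-25 20 [ 0.686 -0.205  0.123] []
-25 35 [ 0.711 -0.191  0.146] []
-25 50 [ 0.733 -0.168  0.166] [[-30.0, 22.0, -46.0, -172.0, -44.0]]
```

```bash
python3 -m crank '[{"linear":[-0.2,0.35,0],"rot":[0.4,0.27,-0.95],"hand":0},{"linear":[-0.2,0.45,0],"rot":[0.4,0.27,-0.95],"hand":0},{"linear":[-0.2,0.45,0],"rot":[0.4,0.27,-0.95],"hand":0},{"linear":[-0.15,0.5,0],"rot":[0.4,0.27,-0.95],"hand":0},{"linear":[-0.15,0.5,0],"rot":[0.4,0.27,-0.95],"hand":0},{"linear":[-0.15,0.5,0],"rot":[0.4,0.27,-0.95],"hand":0},{"linear":[-0.15,0.5,0],"rot":[0.4,0.27,-0.95],"hand":0},{"linear":[-0.15,0.5,0],"rot":[0.4,0.27,-0.95],"hand":0},{"linear":[-0.15,0.5,0],"rot":[0.4,0.27,-0.95],"hand":0},{"linear":[-0.15,0.5,0],"rot":[0.4,0.27,-0.95],"hand":0},{"linear":[-0.1,0.5,0],"rot":[0.44,0.27,-0.95],"hand":0},{"linear":[-0.1,0.5,0],"rot":[0.44,0.27,-0.95],"hand":0}]'
cat > flat.py <<'E'
from tgt import *
y=np.array([-.021,1,0]);y/=np.linalg.norm(y);x=np.array([0,0,-1.]);Rf=np.c_[x,y,np.cross(x,y)]
R,p,o=tool();print('d units',((np.array([429.1,375.6,90])-p*1000)/60).round(3),'rot',(Ro.from_matrix(Rf@R.T).as_rotvec(degrees=True)/5).round(3),p,o['joint_pos'].round(1),o['clock'],o['opening'])
E
python3 flat.py
```

```text
clock: 32.1
tool_pos: [0.4677, 0.175, 0.3042]
orientation: [-78.6, 68.4, -38.7]
force: [0.9, -0.3, -1.3]
opening: 0.0217
d units [-0.643  3.343 -3.57 ] rot [ 3.726  2.325 -7.64 ] [0.46769628 0.17499312 0.30421915] [  59.5   -3.7  -30.7   23.1  -67.9 -119.3] 32.1 0.021732538782221405
```

```bash
python3 -m crank '[{"linear":[-0.08,0.42,0],"rot":[0.46,0.29,-0.95],"hand":0},{"linear":[-0.08,0.42,0],"rot":[0.46,0.29,-0.95],"hand":0},{"linear":[-0.08,0.42,-0.2],"rot":[0.46,0.29,-0.95],"hand":0},{"linear":[-0.08,0.42,-0.4],"rot":[0.46,0.29,-0.95],"hand":0},{"linear":[-0.08,0.42,-0.5],"rot":[0.46,0.29,-0.95],"hand":0},{"linear":[-0.08,0.42,-0.5],"rot":[0.46,0.29,-0.95],"hand":0},{"linear":[-0.08,0.42,-0.5],"rot":[0.46,0.29,-0.95],"hand":0},{"linear":[-0.05,0.35,-0.5],"rot":[0.46,0.29,-0.95],"hand":0},{"linear":[0,0,0],"rot":[0,0,0],"hand":0},{"linear":[0,0,0],"rot":[0,0,0],"hand":0}]'
python3 flat.py
```

```text
clock: 33.35
tool_pos: [0.4442, 0.3876, 0.1543]
orientation: [-35.2, 87.3, -36.0]
force: [-0.2, -0.3, -0.8]
opening: 0.0217
d units [-0.251 -0.201 -1.071] rot [0.312 0.445 0.385] [0.44417416 0.38763076 0.1542864 ] [  61.9   15.5  -17.9    3.2  -57.  -154.4] 33.35 0.02171725475621669
```

```bash
python3 -m crank '[{"linear":[-0.25,-0.2,-0.3],"rot":[0.31,0.44,0.38],"hand":0},{"linear":[0,0,-0.5],"rot":[0,0,0],"hand":0},{"linear":[0,0,-0.5],"rot":[0,0,0],"hand":0},{"linear":[0,0,-0.4],"rot":[0,0,0],"hand":0},{"linear":[0,0,-0.2],"rot":[0,0,0],"hand":0},{"linear":[0,0,0],"rot":[0,0,0],"hand":0}]'
python3 flat.py
python3 -c "
from h import *
s=snap('scene','s20.png')
cv2.imwrite('pics/s20c.png',cv2.resize(s['image'][130:330,380:500][...,::-1],None,fx=3,fy=3,interpolation=2))"
```

```text
clock: 34.1
tool_pos: [0.4337, 0.3775, 0.0478]
orientation: [14.8, 89.0, 16.5]
force: [0.5, 0.6, -0.8]
opening: 0.0217
d units [-0.077 -0.032  0.703] rot [-0.054  0.187 -0.097] [0.43373744 0.37752029 0.04782817] [  61.    21.   -25.7    1.   -42.7 -150. ] 34.1 0.021687137472624456
```

View pics/s20c.png

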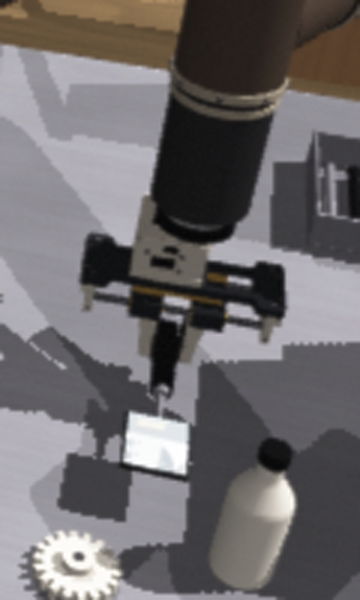

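```bash
python3 -m crank '[{"linear":[-0.05,-0.03,-0.3],"rot":[-0.05,0.19,-0.1],"hand":0},{"linear":[0,0,-0.25],"rot":[0,0,0],"hand":0},{"linear":[0,0,0],"rot":[0,0,0],"hand":0}]'
python3 flat.py; python3 -c "
from h import *
print(monitor.get_obs()['force'])"
```

```text
clock: 34.52
tool_pos: [0.4315, 0.377, 0.0151]
orientation: [72.7, 89.8, 73.9]
force: [-0.0, 0.6, -1.0]
opening: 0.0215
d units [-0.04  -0.023  1.249] rot [-0.039  0.011  0.006] [0.43152026 0.37700777 0.01506347] [ 6.070e+01  2.370e+01 -2.650e+01 -1.000e-01 -3.960e+01 -1.494e+02] 34.525 0.021492525955735056
[-0.02030294  0.57725379 -0.99928099]
```

```bash
python3 -m crank '[{"linear":[0,0,-0.12],"rot":[0,0,0],"hand":0},{"linear":[0,0,-0.04],"rot":[0,0,0],"hand":0},{"linear":[0,0,0],"rot":[0,0,0],"hand":0}]'
python3 flat.py; python3 -c "
from h import *
print(monitor.get_obs()['force'])"
```

```text
clock: 34.9
tool_pos: [0.4317, 0.3772, 0.0051]
orientation: [66.9, 89.8, 68.1]
force: [-1.4, -0.7, 2.4]
opening: 0.0218
d units [-0.044 -0.026  1.416] rot [-0.037  0.015  0.002] [0.43174614 0.37716533 0.00506756] [  60.7   24.6  -26.9   -0.   -38.3 -149.4] 34.9 0.02179427889289926
[-1.35967799 -0.6695374   2.35550305]
```

```bash
python3 -m crank '[{"linear":[0,0,0],"rot":[0,0,0],"hand":0.3},{"linear":[0,0,0],"rot":[0,0,0],"hand":0.55},{"linear":[0,0,0],"rot":[0,0,0],"hand":0.6},{"linear":[0,0,0.15],"rot":[0,0,0],"hand":0.6},{"linear":[0,0,0.05],"rot":[0,-0.5,0],"hand":0.6},{"linear":[0,0,0],"rot":[0,-1,0],"hand":0.6},{"linear":[0,0,0],"rot":[0,-1,0],"hand":0.6},{"linear":[0,0,0],"rot":[0,-1,0],"hand":0.6},{"linear":[0,0,0],"rot":[0,-1,0],"hand":0.6},{"linear":[0,0,0],"rot":[0,-0.5,0],"hand":0.6},{"linear":[0,0,0],"rot":[0,0,0],"hand":0.6}]'
python3 flat.py; python3 -c "
from h import *
R,p,o=tool();print(R.round(3),o['force'])
s=snap('wrist','w21.png');np.savez('pics/w21.npz',R=R,p=p,**s)"
```

```text
clock: 36.28
tool_pos: [0.478, 0.3751, 0.0733]
orientation: [-0.1, 74.4, 4.9]
force: [-0.4, 0.2, 0.3]
opening: 0.0528
d units [-0.816  0.009  0.279] rot [-0.162  3.12  -0.76 ] [0.47804819 0.37507415 0.07326152] [  62.7   16.2  -41.1   29.8  -27.3 -173.6] 36.275 0.05282900755919654
[[ 0.268 -0.088  0.959]
 [ 0.023  0.996  0.085]
 [-0.963 -0.001  0.269]] [-0.41229895  0.15672715  0.2512012 ]
```

View pics/w21.png

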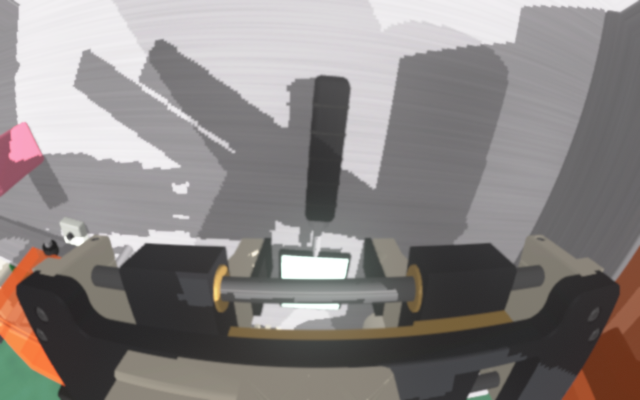

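```bash
cat > full.py <<'E'
from ik import *
# q6 relation from recorded
def q6raw(q5,R):
    C=fk2(r.x,np.r_[q5,0])[1];M=C.T@R;return np.degrees(np.arctan2(M[2,1],M[1,1]))
R,p,o=tool();q=o['joint_pos']
z1=np.load('pics/w1.npz');z2=np.load('pics/w2.npz')
a1=q6raw([29.078,-8.439,-16.708,-.4256,-81.388],z1['R']);a2=q6raw([46.909,-3.604,-16.732,-.4255,-77.323],z2['R'])
sg=np.sign(((a2-a1+180)%360-180)*(-46.99+119.37));c0=a1-sg*(-119.37)
def q6(q5,R):
    v=(q6raw(q5,R)-c0)*sg;return (v+180)%360-180
rng=np.random.default_rng(1)
def full(t,R,n=25):
    out=[]
    for _ in range(n):
        s=np.array([rng.uniform(-60,80),rng.uniform(-40,80),rng.uniform(-58,60),rng.uniform(-173,95),rng.uniform(-120,-1)])
        q,e,ea=ik(t,R[:,0],s)
        if e<.5 and ea<.002 and not any(np.abs(q-u[:5]).max()<2 for u in out): out.append(np.r_[q,q6(q,R)])
    return [u.round(0).tolist() for u in out]
def toolR(xm,zm,tau,Q):
    ta=np.radians(tau);xt=-np.cos(ta)*zm+np.sin(ta)*xm;zt=np.cos(ta)*xm+np.sin(ta)*zm
    T=np.c_[xt,np.cross(zt,xt),zt]
    if Q:T[:,1:]*=-1
    return T
if __name__=='__main__':
    print(sg,c0,q6(q[:5],R),q[5])
    xm=np.array([1,.012,0]);xm/=np.linalg.norm(xm)
    for Q in (0,1):
      for tau in (10,15,20,25,30):
        print('grasp',Q,tau,full(np.array([.431,.376,.010]),toolR(xm,np.array([0,0,1.]),tau,Q)))
        for th in (10,25,40):
            M,_,_,_=pose(th,0,-12);x_,z_=L@M[:,0],L@M[:,2]
            print('  fin',th,full((F-142*x_-9*z_)/1000,toolR(x_,z_,tau,Q),15))
E
python3 full.py
```

```text
-1.0 -89.99515523188383 -173.5943977105056 -173.59924247862176
grasp 0 10 [[66.0, 21.0, -42.0, 22.0, -25.0, -175.0]]
  fin 10 [[-17.0, 17.0, -19.0, -54.0, -21.0, 70.0]]
  fin 25 [[-10.0, 16.0, -19.0, -38.0, -19.0, 64.0]]
  fin 40 [[-3.0, 15.0, -21.0, -21.0, -16.0, 58.0]]
grasp 0 15 [[63.0, 19.0, -52.0, 49.0, -18.0, 161.0]]
  fin 10 [[-22.0, 19.0, -16.0, -56.0, -30.0, 75.0]]
  fin 25 [[-14.0, 18.0, -14.0, -42.0, -28.0, 70.0]]
  fin 40 [[-7.0, 17.0, -15.0, -27.0, -26.0, 66.0]]
grasp 0 20 []
  fin 10 [[-25.0, 21.0, -13.0, -58.0, -37.0, 78.0]]
  fin 25 [[-18.0, 19.0, -10.0, -44.0, -36.0, 74.0]]
  fin 40 [[-10.0, 19.0, -9.0, -31.0, -35.0, 71.0]]
grasp 0 25 []
  fin 10 [[-28.0, 23.0, -10.0, -58.0, -45.0, 80.0]]
  fin 25 [[-20.0, 21.0, -6.0, -45.0, -44.0, 76.0]]
  fin 40 [[-13.0, 21.0, -5.0, -33.0, -43.0, 73.0]]
grasp 0 30 []
  fin 10 [[-30.0, 25.0, -7.0, -59.0, -52.0, 81.0]]
  fin 25 [[-22.0, 24.0, -3.0, -46.0, -51.0, 78.0]]
  fin 40 [[-15.0, 23.0, -0.0, -34.0, -51.0, 75.0]]
grasp 1 10 [[66.0, 21.0, -42.0, 22.0, -25.0, 5.0]]
  fin 10 [[-17.0, 17.0, -19.0, -54.0, -21.0, -110.0]]
  fin 25 [[-10.0, 16.0, -19.0, -38.0, -19.0, -116.0]]
  fin 40 [[-3.0, 15.0, -21.0, -21.0, -16.0, -122.0]]
grasp 1 15 [[63.0, 19.0, -52.0, 49.0, -18.0, -19.0]]
  fin 10 [[-22.0, 19.0, -16.0, -56.0, -30.0, -105.0]]
  fin 25 [[-14.0, 18.0, -14.0, -42.0, -28.0, -110.0]]
  fin 40 [[-7.0, 17.0, -15.0, -27.0, -26.0, -114.0]]
grasp 1 20 []
  fin 10 [[-25.0, 21.0, -13.0, -58.0, -37.0, -102.0]]
  fin 25 [[-18.0, 19.0, -10.0, -44.0, -36.0, -106.0]]
  fin 40 [[-10.0, 19.0, -9.0, -31.0, -35.0, -109.0]]
grasp 1 25 []
  fin 10 [[-28.0, 23.0, -10.0, -58.0, -45.0, -100.0]]
  fin 25 [[-20.0, 21.0, -6.0, -45.0, -44.0, -104.0]]
  fin 40 [[-13.0, 21.0, -5.0, -33.0, -43.0, -107.0]]
grasp 1 30 []
  fin 10 [[-30.0, 25.0, -7.0, -59.0, -52.0, -99.0]]
  fin 25 [[-22.0, 24.0, -3.0, -46.0, -51.0, -102.0]]
  fin 40 [[-15.0, 23.0, -0.0, -34.0, -51.0, -105.0]]
```

```bash
cat > o.py <<'E'
from full import *
xm=np.array([1,.012,0]);xm/=np.linalg.norm(xm)
for gx in (0,15,30):
  for tau in (8,12,16,20):
    print(gx,tau,full(np.array([.4415+gx/1000,.376,.009]),toolR(xm,np.array([0,0,1.]),tau,0),10))
    M,_,_,_=pose(25,0,gx);x_,z_=L@M[:,0],L@M[:,2]
    print('  fin',full((F-(130-gx)*x_-9*z_)/1000,toolR(x_,z_,tau,0),10),' hi',full((F-(130-gx)*x_-9*z_)/1000+[0,0,.1],toolR(x_,z_,tau,0),10))
E
python3 o.py
```

```text
0 8 [[64.0, 22.0, -37.0, 15.0, -28.0, -167.0]]
  fin [[-6.0, 15.0, -22.0, -34.0, -13.0, 58.0]]  hi [[-3.0, 8.0, -23.0, -16.0, -18.0, 38.0]]
0 12 [[65.0, 21.0, -44.0, 30.0, -22.0, 178.0]]
  fin [[-11.0, 16.0, -18.0, -40.0, -21.0, 66.0]]  hi [[-8.0, 9.0, -17.0, -26.0, -27.0, 50.0]]
0 16 [[61.0, 19.0, -53.0, 56.0, -17.0, 156.0]]
  fin [[-14.0, 18.0, -14.0, -43.0, -28.0, 71.0]]  hi [[-11.0, 11.0, -12.0, -32.0, -34.0, 57.0]]
0 20 [[52.0, 18.0, -58.0, 87.0, -16.0, 133.0]]
  fin [[-17.0, 19.0, -11.0, -44.0, -35.0, 74.0]]  hi [[-14.0, 12.0, -8.0, -36.0, -41.0, 61.0]]
15 8 [[63.0, 23.0, -35.0, 15.0, -29.0, -165.0]]
  fin [[-4.0, 15.0, -24.0, -33.0, -11.0, 56.0]]  hi [[-1.0, 7.0, -26.0, -13.0, -15.0, 33.0]]
15 12 [[63.0, 22.0, -43.0, 29.0, -23.0, -179.0]]
  fin [[-9.0, 16.0, -19.0, -40.0, -20.0, 65.0]]  hi [[-6.0, 9.0, -19.0, -25.0, -25.0, 47.0]]
15 16 [[60.0, 20.0, -52.0, 55.0, -17.0, 158.0]]
  fin [[-13.0, 17.0, -16.0, -43.0, -27.0, 70.0]]  hi [[-10.0, 10.0, -14.0, -31.0, -33.0, 55.0]]
15 20 [[51.0, 19.0, -57.0, 87.0, -15.0, 135.0]]
  fin [[-15.0, 19.0, -13.0, -45.0, -34.0, 73.0]]  hi [[-13.0, 12.0, -10.0, -35.0, -40.0, 60.0]]
30 8 [[61.0, 24.0, -34.0, 14.0, -29.0, -163.0]]
  fin [[-2.0, 15.0, -26.0, -31.0, -8.0, 53.0]]  hi [[1.0, 7.0, -29.0, -9.0, -13.0, 28.0]]
30 12 [[62.0, 22.0, -41.0, 28.0, -23.0, -177.0]]
  fin [[-7.0, 16.0, -20.0, -40.0, -18.0, 64.0]]  hi [[-4.0, 8.0, -20.0, -23.0, -23.0, 45.0]]
30 16 [[59.0, 21.0, -50.0, 53.0, -17.0, 161.0]]
  fin [[-11.0, 17.0, -17.0, -43.0, -25.0, 70.0]]  hi [[-8.0, 10.0, -15.0, -31.0, -31.0, 54.0]]
30 20 [[50.0, 20.0, -56.0, 86.0, -15.0, 137.0]]
  fin [[-14.0, 18.0, -14.0, -45.0, -32.0, 73.0]]  hi [[-11.0, 11.0, -11.0, -35.0, -38.0, 59.0]]
```

```bash
cat > g9.py <<'E'
from full import toolR
from h import *
import sys
tau=9;xm=np.array([1,float(sys.argv[1]),0]);xm/=np.linalg.norm(xm)
T=toolR(xm,np.array([0,0,1.]),tau,0)
R,p,o=tool();t=np.array([float(a) for a in sys.argv[2:5]])
print('d',((t-p*1000)/60).round(3),'rot',(Ro.from_matrix(T@R.T).as_rotvec(degrees=True)/5).round(3),o['joint_pos'].round(1),o['clock'],p.round(4),o['force'].round(1),o['opening'].round(4))
E
python3 - <<'E'
from h import *
s,Rc,c=load('w21');im=s['image']
m=np.zeros((400,640),np.uint8);m[65:225,300:360]=(im[65:225,300:360].max(2)<62)
m=cv2.morphologyEx(m,cv2.MORPH_OPEN,np.ones((5,5),np.uint8))
cs,_=cv2.findContours(m,0,1);k=max(cs,key=cv2.contourArea);print(cv2.boundingRect(k))
cv2.imwrite('pics/c21.png',cv2.resize(im[65:235,280:380][...,::-1],None,fx=3.5,fy=3.5,interpolation=2))
E
python3 g9.py 0.01 446 376 50
```

```text
(307, 137, 33, 68)Traceback (most recent call last):
  File "g9.py", line 7, in <module>
    print('d',((t-p*1000)/60).round(3),'rot',(Ro.from_matrix(T@R.T).as_rotvec(degrees=True)/5).round(3),o['joint_pos'].round(1),o['clock'],p.round(4),o['force'].round(1),o['opening'].round(4))
                                                                                                                                                                          ^^^^^^^^^^^^^^^^^^
AttributeError: 'float' object has no attribute 'round'
```

View pics/c21.png

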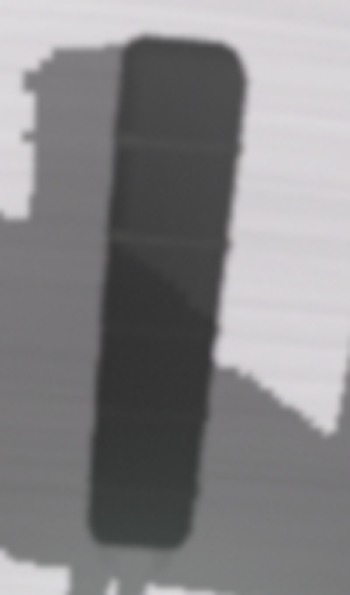

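```bash
sed -i "s/,o\['opening'\].round(4)/,o['opening']/" g9.py; python3 - <<'E'
from h import *
s,Rc,c=load('w21')
for n,u,v in [('rearL',123,40),('rearR',245,42),('frL',88,545),('frR',188,545)]:
    print(n,(wray(s,Rc,c,280+u/3.5-.4,65+v/3.5-.4,.022)*1000).round(1))
E
python3 g9.py 0.01 446 376 50
```

```text
rearL [390.2 366.4  22. ]
rearR [388.5 386.7  22. ]
frL [494.4 367.6  22. ]
frR [492.6 388.6  22. ]
d [-0.53   0.016 -0.381] rot [-0.054  1.317 -0.889] [  62.7   16.3  -41.1   29.7  -27.3 -173.6] 36.325 [0.4778 0.375  0.0729] [-0.5  0.5  0.3] 0.05269496448022365
```

```bash
python3 -m crank '[{"linear":[-0.3,0.02,0],"rot":[-0.05,0.7,-0.5],"hand":0.7},{"linear":[-0.25,0.02,-0.1],"rot":[0,0.6,-0.4],"hand":0.7},{"linear":[0,0,-0.25],"rot":[0,0,0],"hand":0.7},{"linear":[0,0,0],"rot":[0,0,0],"hand":0.7}]'
python3 g9.py 0.015 446 377.3 8
```

```text
clock: 36.83
tool_pos: [0.4427, 0.3767, 0.0486]
orientation: [-0.8, 81.2, -0.4]
force: [1.0, -0.5, -0.2]
opening: 0.0613
d [ 0.056  0.01  -0.677] rot [ 0.025 -0.046  0.095] [  64.5   18.8  -35.1   14.6  -33.2 -166.2] 36.825 [0.4427 0.3767 0.0486] [ 1.  -0.5 -0.2] 0.06132967384171451
```

```bash
python3 -m crank '[{"linear":[0.05,0.01,-0.35],"rot":[0.02,-0.05,0.09],"hand":0.7},{"linear":[0,0,-0.25],"rot":[0,0,0],"hand":0.7},{"linear":[0,0,0],"rot":[0,0,0],"hand":0.65}]'
python3 g9.py 0.015 446 377.3 7
```

```text
clock: 37.2
tool_pos: [0.4457, 0.376, 0.0105]
orientation: [-1.1, 80.9, -0.1]
force: [0.1, -0.4, -0.1]
opening: 0.0581
d [ 0.004  0.022 -0.059] rot [ 0.034  0.016 -0.026] [  64.    22.   -38.3   18.3  -26.9 -169.1] 37.2 [0.4457 0.376  0.0105] [ 0.1 -0.4 -0.1] 0.05813632485279063
```

```bash
python3 -m crank '[{"linear":[0,0.02,-0.06],"rot":[0.03,0.02,-0.02],"hand":0.5},{"linear":[0,0,0],"rot":[0,0,0],"hand":0.3},{"linear":[0,0,0],"rot":[0,0,0],"hand":0},{"linear":[0,0,0],"rot":[0,0,0],"hand":0},{"linear":[0,0,0],"rot":[0,0,0],"hand":0},{"linear":[0,0,0],"rot":[0,0,0],"hand":0},{"linear":[0,0,0],"rot":[0,0,0],"hand":0}]'
python3 g9.py 0.015 446 377.3 7;python3 -c "
from h import *
print(tool()[0].round(4))"
```

```text
clock: 38.08
tool_pos: [0.4462, 0.3778, 0.0084]
orientation: [0.5, 80.9, 1.5]
force: [-0.5, -0.1, -0.9]
opening: 0.0218
d [-0.004 -0.008 -0.024] rot [-0.017  0.012 -0.011] [  63.9   22.2  -38.3   18.3  -26.4 -169.2] 38.075 [0.4462 0.3778 0.0084] [-0.5 -0.1 -0.9] 0.021801760237222093
[[ 0.1575 -0.016   0.9874]
 [ 0.004   0.9999  0.0156]
 [-0.9875  0.0015  0.1575]]
```

```bash
cat > fin.py <<'E'
from ik import *
from full import q6
from scipy.spatial.transform import Slerp
Rg=np.array([[.1575,-.016,.9874],[.004,.9999,.0156],[-.9875,.0015,.1575]]);Rg=Ro.from_matrix(Rg).as_matrix()
tg=np.array([446.2,377.8,8.4])
xm=np.array([1,.0156,0]);xm/=np.linalg.norm(xm);zm=np.array([0,0,1.]);Mg=np.c_[xm,np.cross(zm,xm),zm]
face=np.array([441.4,377.7,0])+130*xm+14*zm
off=Rg.T@(face-tg);Rmt=Rg.T@Mg
def final(th):
    M=pose(th,0,0)[0];Mw=L@M;RT=Mw@Rmt.T;return RT,F-RT@off
def todo(RT,t):
    R,p,o=tool();rv=Ro.from_matrix(RT@R.T).as_rotvec(degrees=True)/5
    print('d',((t-p*1000)/60).round(3),'rot',rv.round(3),'n',np.linalg.norm(rv).round(2),p.round(4),o['joint_pos'].round(1),o['clock'],o['opening'],o['force'].round(1))
if __name__=='__main__':
    for th in (15,25,35):
        RT,t=final(th);print(th,t.round(1),off.round(1))
        sl=Slerp([0,1],Ro.from_matrix([Rg,RT]));q=np.array([64,5,-25,10,-60.])
        for f,P in [(0,(.446,.33,.26)),(.25,(.45,.21,.28)),(.5,(.48,.08,.29)),(.75,(.54,-.06,.29)),(1,(.62,-.18,.28)),(1,t/1000+[0,0,.12]),(1,t/1000+[0,0,.06]),(1,t/1000)]:
            RR=sl(f).as_matrix();q,e,ea=ik(np.array(P),RR[:,0],q);print('  ',f,np.round(P,3),q.round(0),round(q6(q,RR)),round(e,1),round(ea,3))
    todo(RT,t)
E
python3 fin.py
```

```text
15 [ 673.9 -190.9  113.9] [ 1.420e+01 -1.000e-01  1.245e+02]
   0 [0.446 0.33  0.26 ] [ 62.   4. -21.   9. -61.] -155 0.0 0.0
   0.25 [0.45 0.21 0.28] [ 61.  -6. -34.  20. -60.] -136 0.0 0.0
   0.5 [0.48 0.08 0.29] [ 50. -15. -47.  32. -50.] -110 0.0 0.0
   0.75 [ 0.54 -0.06  0.29] [ 21. -15. -52.  37. -25.] -66 0.0 0.0
   1 [ 0.62 -0.18  0.28] [ -4.  -2. -26. -17. -24.] 28 0.0 0.0
   1 [ 0.674 -0.191  0.234] [ -6.   6. -22. -23. -21.] 36 0.0 0.0
   1 [ 0.674 -0.191  0.174] [ -8.  11. -22. -33. -18.] 48 0.0 0.0
   1 [ 0.674 -0.191  0.114] [-12.  16. -21. -47. -17.] 64 0.0 0.0
25 [ 689.2 -185.2  128.4] [ 1.420e+01 -1.000e-01  1.245e+02]
   0 [0.446 0.33  0.26 ] [ 62.   4. -21.   9. -61.] -155 0.0 0.0
   0.25 [0.45 0.21 0.28] [ 61.  -6. -33.  20. -60.] -133 0.0 0.0
   0.5 [0.48 0.08 0.29] [ 50. -15. -46.  32. -51.] -105 0.0 0.0
   0.75 [ 0.54 -0.06  0.29] [ 22. -15. -51.  36. -27.] -59 0.0 0.0
   1 [ 0.62 -0.18  0.28] [ -3.  -2. -27. -13. -24.] 35 0.0 0.0
   1 [ 0.689 -0.185  0.248] [ -3.   6. -21. -16. -22.] 38 0.0 0.0
   1 [ 0.689 -0.185  0.188] [ -4.  10. -23. -23. -17.] 46 0.0 0.0
   1 [ 0.689 -0.185  0.128] [ -7.  15. -22. -35. -15.] 60 0.0 0.0
35 [ 703.8 -176.   141.8] [ 1.420e+01 -1.000e-01  1.245e+02]
   0 [0.446 0.33  0.26 ] [ 62.   4. -21.   9. -61.] -155 0.0 0.0
   0.25 [0.45 0.21 0.28] [ 61.  -5. -33.  19. -61.] -130 0.0 0.0
   0.5 [0.48 0.08 0.29] [ 51. -14. -45.  31. -53.] -99 0.0 0.0
   0.75 [ 0.54 -0.06  0.29] [ 23. -15. -50.  36. -29.] -51 0.0 0.0
   1 [ 0.62 -0.18  0.28] [ -2.  -2. -27. -10. -25.] 40 0.0 0.0
   1 [ 0.704 -0.176  0.262] [ -1.   7. -21.  -9. -23.] 39 0.0 0.0
   1 [ 0.704 -0.176  0.202] [ -1.  10. -24. -14. -16.] 44 0.0 0.0
   1 [ 0.704 -0.176  0.142] [ -2.  15. -24. -22. -12.] 54 0.0 0.0
d [ 4.292 -9.23   2.223] rot [-9.729 -4.443 22.053] n 24.51 [0.4462 0.3778 0.0084] [  63.9   22.2  -38.3   18.3  -26.4 -169.2] 38.075 0.021801760237222093 [-0.5 -0.1 -0.9]
```

```bash
sed -i 's/^    todo(RT,t)/    todo(*final(25))/' fin.py; python3 -m crank '[{"linear":[0,0,0.2],"rot":[0,0,0],"hand":0},{"linear":[0,0,0.5],"rot":[0,0,0],"hand":0},{"linear":[0,0,0.8],"rot":[0,0,0],"hand":0},{"linear":[0,0,0.9],"rot":[0,0,0],"hand":0},{"linear":[0,-0.1,0.9],"rot":[0,0,0],"hand":0},{"linear":[0,-0.3,0.7],"rot":[0,0,0],"hand":0},{"linear":[0,-0.4,0.3],"rot":[0,0,0.3],"hand":0}]'
python3 fin.py|tail -1
```

```text
clock: 38.95
tool_pos: [0.443, 0.3273, 0.2772]
orientation: [0.3, 81.2, 2.9]
force: [-0.3, 0.5, -1.5]
opening: 0.0216
d [ 4.103 -8.542 -2.48 ] rot [-8.871 -5.258 19.908] n 22.42 [0.443  0.3273 0.2772] [  62.2    2.5  -19.7    8.5  -63.5 -153.1] 38.95 0.021580647311542533 [-0.3  0.5 -1.5]
```

```bash
python3 -m crank '[{"linear":[0,-0.4,0.03],"rot":[-0.44,-0.26,0.99],"hand":0},{"linear":[0,-0.43,0.03],"rot":[-0.44,-0.26,0.99],"hand":0},{"linear":[0,-0.43,0.03],"rot":[-0.44,-0.26,0.99],"hand":0},{"linear":[0.05,-0.43,0.03],"rot":[-0.44,-0.26,0.99],"hand":0},{"linear":[0.05,-0.43,0.03],"rot":[-0.44,-0.26,0.99],"hand":0},{"linear":[0.1,-0.43,0.03],"rot":[-0.44,-0.26,0.99],"hand":0},{"linear":[0.1,-0.43,0],"rot":[-0.44,-0.26,0.99],"hand":0},{"linear":[0.1,-0.43,0],"rot":[-0.44,-0.26,0.99],"hand":0},{"linear":[0.12,-0.43,0],"rot":[-0.44,-0.26,0.99],"hand":0},{"linear":[0.12,-0.43,0],"rot":[-0.44,-0.26,0.99],"hand":0}]'
python3 fin.py|tail -1
```

```text
clock: 40.2
tool_pos: [0.4782, 0.0613, 0.2982]
orientation: [-69.2, 63.4, -12.6]
force: [-0.2, -0.1, -0.5]
opening: 0.0216
d [ 3.517 -4.109 -2.83 ] rot [-4.394 -2.71   9.663] n 10.96 [0.4782 0.0613 0.2982] [ 47.9 -16.4 -45.2  29.9 -51.3 -98.1] 40.2 0.02162215644708835 [-0.2 -0.1 -0.5]
```

```bash
python3 -m crank '[{"linear":[0.2,-0.4,0],"rot":[-0.44,-0.27,0.97],"hand":0},{"linear":[0.2,-0.4,0],"rot":[-0.44,-0.27,0.97],"hand":0},{"linear":[0.25,-0.4,0],"rot":[-0.44,-0.27,0.97],"hand":0},{"linear":[0.25,-0.4,0],"rot":[-0.44,-0.27,0.97],"hand":0},{"linear":[0.25,-0.4,0],"rot":[-0.44,-0.27,0.97],"hand":0},{"linear":[0.25,-0.4,0],"rot":[-0.44,-0.27,0.97],"hand":0},{"linear":[0.25,-0.4,0],"rot":[-0.44,-0.27,0.97],"hand":0},{"linear":[0.25,-0.4,0],"rot":[-0.44,-0.27,0.97],"hand":0},{"linear":[0.25,-0.4,0],"rot":[-0.44,-0.27,0.97],"hand":0},{"linear":[0.2,-0.4,0],"rot":[-0.44,-0.27,0.97],"hand":0},{"linear":[0,0,0],"rot":[0,0,0],"hand":0},{"linear":[0,0,0],"rot":[0,0,0],"hand":0}]'
python3 fin.py|tail -1
```

```text
clock: 41.7
tool_pos: [0.6038, -0.1747, 0.3051]
orientation: [-104.1, 49.0, 4.5]
force: [0.0, 0.1, -0.8]
opening: 0.0219
d [ 1.424 -0.176 -2.944] rot [-0.245 -0.163  0.504] n 0.58 [ 0.6038 -0.1747  0.3051] [ -0.6  -5.4 -28.8  -7.7 -25.9  24.8] 41.7 0.02186328092107598 [ 0.   0.1 -0.8]
```

```bash
python3 -m crank '[{"linear":[0.4,-0.05,-0.2],"rot":[-0.12,-0.08,0.25],"hand":0},{"linear":[0.4,-0.05,-0.25],"rot":[-0.12,-0.08,0.25],"hand":0},{"linear":[0.4,-0.05,-0.25],"rot":[0,0,0],"hand":0},{"linear":[0.22,-0.02,-0.3],"rot":[0,0,0],"hand":0},{"linear":[0,0,0],"rot":[0,0,0],"hand":0},{"linear":[0,0,0],"rot":[0,0,0],"hand":0}]'
python3 fin.py|tail -1; python3 -c "
from h import *
s=snap('scene','s22.png')
cv2.imwrite('pics/s22c.png',cv2.resize(s['image'][80:320,180:400][...,::-1],None,fx=2.5,fy=2.5,interpolation=2))"
```

```text
clock: 42.45
tool_pos: [0.6875, -0.1797, 0.2458]
orientation: [-105.7, 48.3, 5.8]
force: [-0.3, -0.0, -0.1]
opening: 0.0215
d [ 0.028 -0.093 -1.957] rot [-0.045 -0.013 -0.009] n 0.05 [ 0.6875 -0.1797  0.2458] [ -2.7   6.2 -22.4 -16.2 -20.8  37.3] 42.45 0.021546834140118012 [-0.3 -0.  -0.1]
```

View pics/s22c.png

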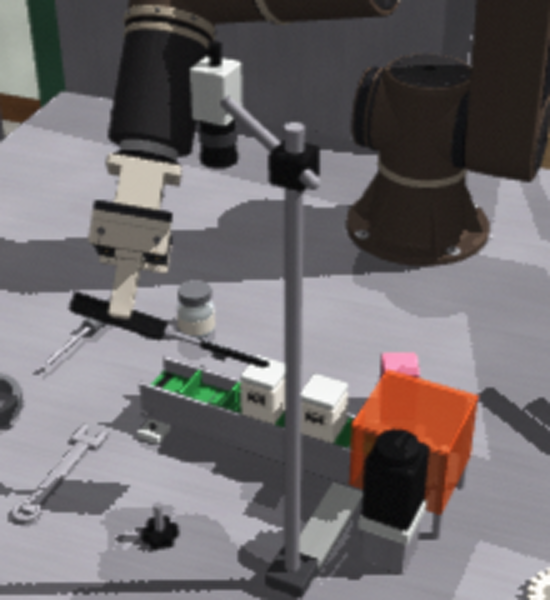

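```bash
python3 -m crank '[{"linear":[0.02,-0.09,-0.3],"rot":[-0.04,0,0],"hand":0},{"linear":[0,0,-0.4],"rot":[0,0,0],"hand":0},{"linear":[0,0,-0.4],"rot":[0,0,0],"hand":0},{"linear":[0,0,-0.3],"rot":[0,0,0],"hand":0},{"linear":[0,0,0],"rot":[0,0,0],"hand":0}]'
python3 fin.py|tail -1
```

```text
clock: 43.12
tool_pos: [0.6878, -0.1839, 0.1677]
orientation: [-106.1, 47.8, 5.6]
force: [-0.5, -0.1, -0.9]
opening: 0.0218
d [ 0.023 -0.022 -0.654] rot [-0.     0.091 -0.019] n 0.09 [ 0.6878 -0.1839  0.1677] [ -5.1  11.9 -23.  -28.4 -15.2  51.6] 43.125 0.021786203959371548 [-0.5 -0.1 -0.9]
```

```bash
python3 -m crank '[{"linear":[0.02,-0.02,-0.3],"rot":[0,0.09,-0.02],"hand":0},{"linear":[0,0,-0.3],"rot":[0,0,0],"hand":0},{"linear":[0,0,0],"rot":[0,0,0],"hand":0},{"linear":[0,0,0],"rot":[0,0,0],"hand":0}]'
python3 fin.py|tail -1; python3 -c "
from h import *
s=snap('scene','s23.png');np.savez('pics/s23.npz',**s)
cv2.imwrite('pics/s23c.png',cv2.resize(s['image'][100:320,180:400][...,::-1],None,fx=2.7,fy=2.7,interpolation=2))
s=snap('top','t23.png');np.savez('pics/t23.npz',**s)
cv2.imwrite('pics/t23c.png',cv2.resize(s['image'][100:280,240:440][...,::-1],None,fx=3,fy=3,interpolation=2))"
```

```text
clock: 43.62
tool_pos: [0.6909, -0.1855, 0.1392]
orientation: [-106.3, 47.8, 5.4]
force: [-0.1, 0.4, -0.8]
opening: 0.0215
d [-0.029  0.004 -0.179] rot [ 0.021  0.099 -0.008] n 0.1 [ 0.6909 -0.1855  0.1392] [ -6.4  14.5 -22.1 -34.  -14.3  58.3] 43.625 0.021543268650429742 [-0.1  0.4 -0.8]
```

View pics/s23c.png

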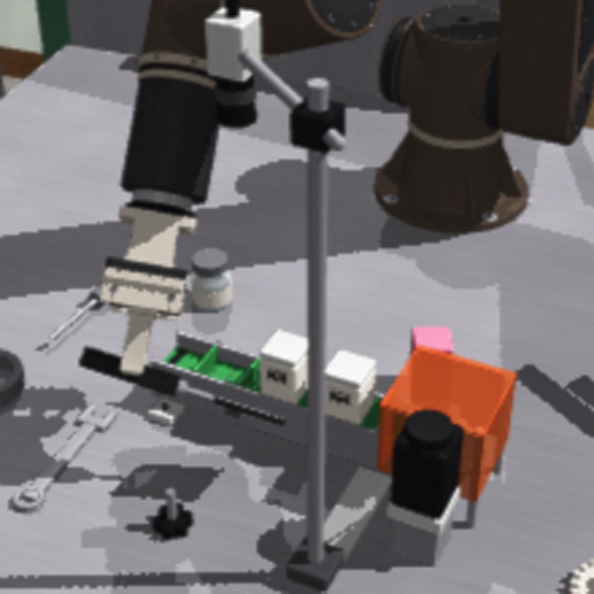

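View pics/t23c.png

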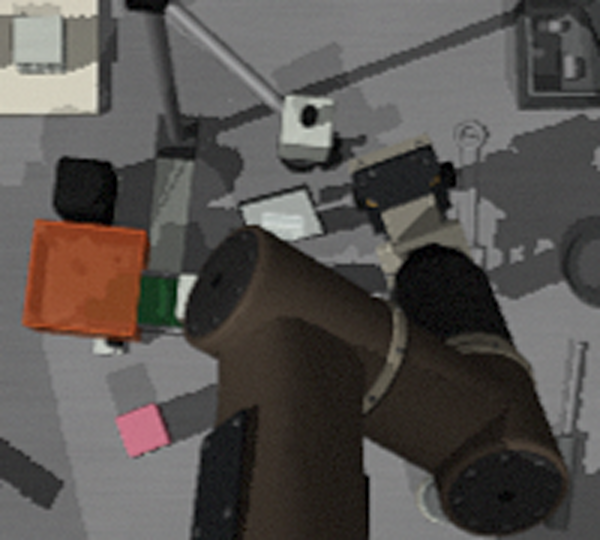

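```bash
python3 -m crank '[{"linear":[-0.03,0.005,-0.17],"rot":[0.02,0.1,-0.01],"hand":0},{"linear":[0,0,0],"rot":[0,0,0],"hand":0},{"linear":[0,0,0],"rot":[0,0,0],"hand":0}]'
python3 fin.py|tail -1
```

```text
clock: 44.1
tool_pos: [0.6891, -0.1848, 0.1292]
orientation: [-106.0, 48.3, 5.5]
force: [-0.4, -0.4, -1.2]
opening: 0.0216
d [ 0.001 -0.007 -0.013] rot [ 0.001  0.004 -0.005] n 0.01 [ 0.6891 -0.1848  0.1292] [ -6.6  15.2 -22.1 -35.  -14.2  59.4] 44.1 0.021572958049434793 [-0.4 -0.4 -1.2]
```

```bash
python3 - <<'E'
from h import *
R,p,o=tool()
s=snap('wrist','w24.png');np.savez('pics/w24.npz',R=R,p=p,**s)
s=snap('top','t24.png');np.savez('pics/t24.npz',**s)
cv2.imwrite('pics/t24c.png',cv2.resize(s['image'][150:190,310:360][...,::-1],None,fx=12,fy=12,interpolation=2))
E
```

```text
(no output)
```

View pics/t24c.png

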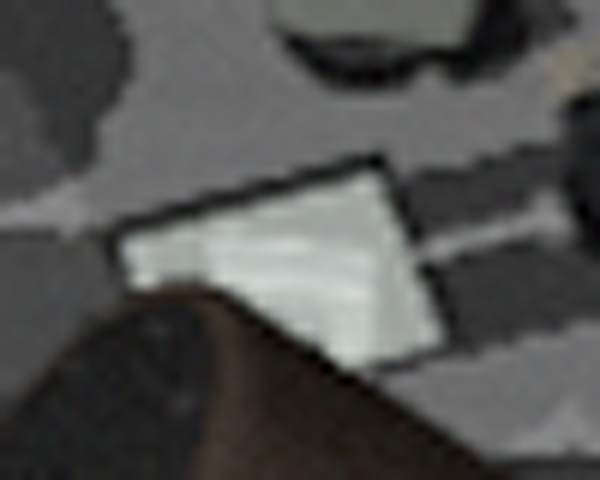

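View pics/w24.png

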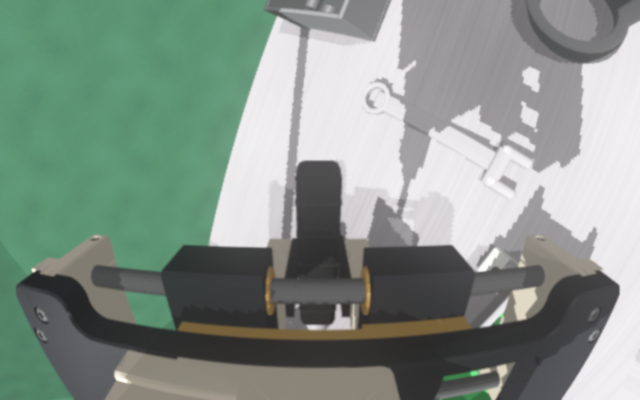

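```bash
python3 - <<'E'
from fin import *
s=dict(np.load('pics/t24.npz'));P=cloud(s)*1000
R,p,o=tool();Mw=R@Rmt;fc=R@off+p*1000
d=fc-np.r_[O,0];print('face lane',np.r_[lane(fc),fc[2]].round(1),'normal lane',(L.T@Mw[:,2]).round(3))
def proj(X):
    q=s['camera_from_world']@np.r_[X/1000,1];K=s['K'];return np.array([K[0,2]+K[0,0]*q[0]/-q[2],K[1,2]-K[1,1]*q[1]/-q[2]])
for a,b in [(35,28),(35,-28),(-35,28),(-35,-28)]:
    print(a,b,((proj(fc+a*Mw[:,0]+b*Mw[:,1])-[310,150]+.5)*12).round(0))
q=P[168:181,322:338].reshape(-1,3)
q=np.array([P[v,u] for v in range(166,181) for u in range(324,345) if s['image'][v,u].min()>120 and v<164+ (u-310)*.0+ 10])
m=np.median(q,0);k=np.abs(q-m).max(1)<40;q=q[k];m=q.mean(0);_,S,V=np.linalg.svd(q-m);n=V[2]*np.sign(V[2][2]);print(len(q),m.round(1),'n lane',(L.T@n).round(3),S[2]/len(q)**.5,'dist of fc to plane',((fc-m)@n).round(1))
E
```

```text
face lane [89.7  0.4 95.6] normal lane [-0.707 -0.     0.707]
35 28 [198. 406.]
35 -28 [123. 239.]
-35 28 [451. 340.]
-35 -28 [381. 169.]
131 [670.5 -69.8 107.8] n lane [-0.757 -0.02   0.653] 2.4918448289574884 dist of fc to plane -0.8
```

```bash
python3 - <<'E'
from fin import *
s=snap('scene','s25.png')
R,p,o=tool();Mw=R@Rmt;fc=R@off+p*1000
def proj(X):
    q=s['camera_from_world']@np.r_[X/1000,1];K=s['K'];return np.array([K[0,2]+K[0,0]*q[0]/-q[2],K[1,2]-K[1,1]*q[1]/-q[2]])
im=cv2.resize(s['image'][215:275,200:320][...,::-1],None,fx=6.5,fy=6.5,interpolation=2);raw=im.copy()
for tilt,col in [(0,(0,0,255)),(5,(255,0,0))]:
    Mt=Ro.from_rotvec(np.radians(tilt)*Mw[:,0]).as_matrix()@Mw
    pts=[proj(fc+a*Mt[:,0]+b*Mt[:,1]) for a,b in [(38,31),(38,-31),(-38,-31),(-38,31)]]
    cv2.polylines(im,[np.array([((q-[200,215]+.5)*6.5) for q in pts]).astype(int)],True,col,1)
cv2.imwrite('pics/c25.png',np.vstack([raw,im])[:, :])
print(im.shape)
E
```

```text
(390, 780, 3)
```

View pics/c25.png

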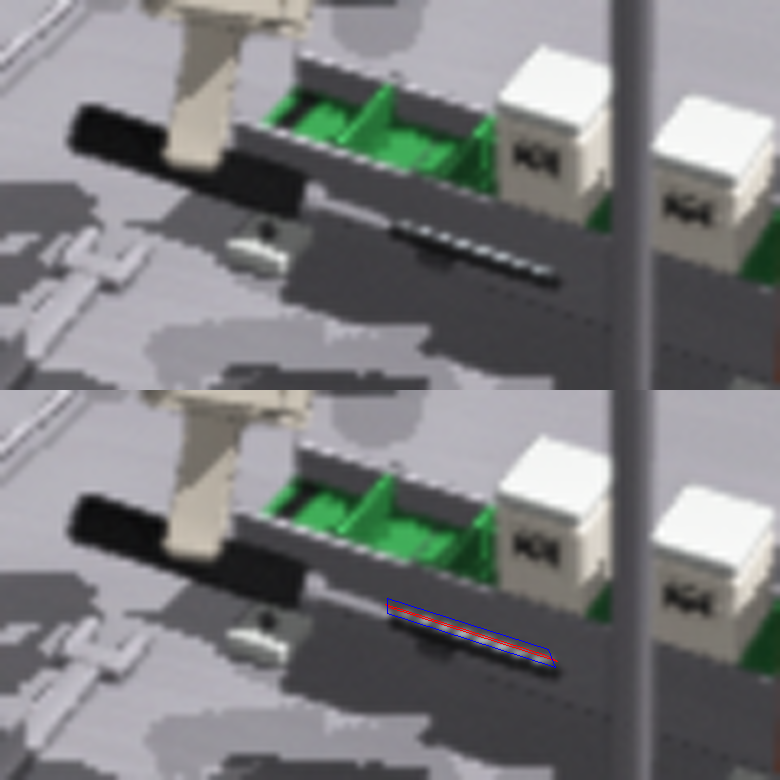

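```bash
python3 - <<'E'
from h import *
o=monitor.get_obs();print(o['clock'],np.abs(o['qvel']).max(),o['tool_pos'],o['opening'],o['force'])
print(ticket.close_job())
E
```

```text
44.25 0.12577349679150443 [ 0.68900843 -0.18475983  0.12916378] 0.021818235187106422 [-0.24032109  0.37638274 -0.57162425]
the job is handed in; nothing more can be done
None
```

I loaded both packs with their codes to the far side: the first into pocket 1, released, and then the second into pocket 2. Pocket 3 stayed empty. I then handed the job in at 44.3 s with the mirror held behind pocket 2. The hand-in gives no verdict.

**Re-grip:** My first grip on the mirror could not reach the final pose. I set the mirror back where it had lain and re-gripped it with the hand tilted about 9°. While tilting, joint 6 ran to its range limit (-173.6 of -173.66) and pushed the open hand off its spot. It touched nothing, and the mirror still lay as I had set it down.

**Last checks:**
- **Packs:** their lid heights read 121.5 mm (pocket 1, after release) and 121.3 mm (pocket 2, just before release), against 121 mm when fully home. The scene camera showed both codes facing away from the robot.
- **Mirror pose:** from the arm's reading, the glass centre is at lane (89.7, 0.4, 95.6) mm against the target (90, 0, 95), tilted 45.0°. The readings show no contact force.
- **Mirror in the camera views:** the glass corners in the top view matched the prediction within about 0.8 px. The scene view showed it edge-on as predicted, up to about 1 px (3 mm) lower.
- **One disagreement:** a rough plane fit to the noisy depth data (2.5 mm scatter) gave about 49° instead of 45°. I gave the edge-on view more weight.
- **Not checked:** I had no picture from the down-looking camera itself, so its view of the code follows from these measurements.

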